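Nest the powder funnels on their peg, smallest first

ROBOT

A 6-joint arm with a two-finger parallel gripper is mounted at the origin on a cart in front of the work surface, level with it; the furniture and walls round the work are solid. World frame = base frame: x ahead of the robot, y to its left, z up, the work surface at z = 0. Lengths are in mm, angles in rad, forces in N, time in s.
With the tool pointing down it reaches from about 325 to 775 mm from the base axis. Payload 5.5 kg.
Tool frame: the origin (TCP) lies midway between the tips of the shut fingers; the grasp point (between the pads) lies arm.grasp_offset behind it (arm.grasp_offset is the distance from the TCP to the grasp point, in mm); z points along the fingers, x is the direction in which the jaws open and shut, and the axes are right-handed (so a half turn about z gives the same grasp; the last joint's range is limited). The gripper opens to 85 mm and grips with 20 to 120 N. Pads are 22 mm wide; open, the fingers measure 114 mm over their backs; the gripper's body (76 mm by 85 mm) begins 54 mm behind the grasp point. The pads swing forward as they close: fully open they stand 13 mm farther back than shut.
Start: joints at [-0.057, 0.091, 1.231, -0, 1.82, -0.057], TCP at [600.014, -0.003, 231.275] pointing down, gripper open.
Joint ranges: [-2.87, 2.87], [-0.86, 2.18], [0.17, 2.46], [-1.51, 4.65], [0.06, 2.69], [-2.65, 2.65]. Speed limits (rad/s): [2.57, 2.57, 3.01, 3.14, 3.14, 3.14].

INTERFACE

Orientations are given as a rotation vector (axis times angle).
In Python, from plant import arm, grab_frame, sign_off gives the robot as it stands.
- The arm moves only by the shell command python3 -m pendant 'ROWS'. ROWS is JSON, a list that holds one entry, the list of rows, each a list of 7 numbers: the shift along the tool's x, y, z scaled (see below), then the turn, a rotation vector about the tool's x, y, z scaled (see below), then the finger opening in mm, from 0 to 85.4. In form: [[[dx, dy, dz, ax, ay, az, hand], ...]]. A call has 1 to 20 rows; each row is the pose to reach, as a shift and turn from the pose measured when the call began, along the tool's axes at that moment; what a row does not reach only later rows make up. The controller multiplies each number of a shift by 1 m and each number of a turn by 30 degrees. A row lasts 1/8 s, in which the tool goes at most 62.5 mm and 10.7 degrees, less where a joint would pass 70% of its speed; a pose out of reach is approached as far as the arm can. A call with a number of a shift or a turn outside -1 to 1 is refused whole. A call with a gripper value outside its range is refused whole. The fingers move at their own pace and stop on an object; the grip force is fixed at half the most. Time passes only in rows, so rows that repeat a pose let the fingers close. It gives the time, the measured TCP pose, the force and the opening at its end, in the units of the state.
- arm.get_state(): the state, without advancing time (a new reading comes with each control period).
- grab_frame(name): name is "scene" or "side" or "wrist"; returns a dict with "image" (400x640x3 uint8, red, green, blue), "mtx" (3x3 intrinsics, pixels), "world_from_camera" (4x4, takes a point from camera to world coordinates). Camera axes: x right, y down, z forward; pixel columns grow to the right and rows downward; lengths in mm; the calibration is good to about 2 mm. A picture is of the moment at which its call begins. There is no depth.
- sign_off(): hands the job in, once; it reports no verdict.
The state is a dict: "clock": time; "joint_positions": joint angles; "qvel": joint speeds; "joint_torque": joint torques, N m; "tcp_pos": TCP position; "orientation": TCP orientation; "ft_force": force on the tool from outside, world axes, zero at the start; "moment": the same for the moment, N m; "width": opening from 0.0 (shut) to 1.0 (fully open).
Only numpy, scipy, OpenCV 4.12 (cv2) and the standard library are available. Lean on these libraries where they do the work, as an engineer would, in place of code of your own. Each camera call takes 0.05 s, during which the arm holds its last target.

TASK

Put the three white powder funnels away nested on the long leaning peg of the steel draining rack, mouths toward the plate and stems up the peg: the small one first, the middle one over it, the large one over both, each fully home on the one below. The large funnel was hung there too early and is in the way, so first take it off and stand it mouth-down on the grey mat. Leave the other things on the bench where they are.

Things in the scene. Friction and masses are not known exactly. Their poses are not given: they have to be found in the camera images.
- rack: fixed steel draining rack (all sizes in mm). Origin on the bench under its middle; its front (-x) faces the robot. Its plate, 200 by 240 wide with a 10 mm rim, slopes up to the back at 35 degrees, middle 78 above the bench. Besides the long peg it has four thin corner pegs 54 high, 66 up and down the slope and 98 to either side of the middle; a small upside-down beaker (to 55 above the plate) hangs on the upper left one
- funnel_peg: the long peg in the middle of the rack. Origin: where its axis meets the plate; z along the peg, out of the plate, leaning 35 degrees from vertical toward the rack's front; y level. A white seat cone (80 degrees full angle, as inside every funnel; 56 across at 39, point at 72 above the plate) carries a steel rod 9 thick with a round end at 118
- home (a point): a point on the peg's axis 23 mm above the plate. Mouth plane of a funnel that is home, measured along the peg from the plate: small 33 (on the bare seat), middle 23 (over the small), large 13 (over both). The large one hanging alone on the bare seat, as at the start: 4. Stem tops then stand about 98 above the plate (large alone: 90)
- drying_mat: a grey mat fixed flat on the bench, 150x150, 3 thick; origin under its centre. It starts empty
- funnel_small: the smallest of three white powder funnels: a cone of 3 mm wall with a straight stem, open at both ends. Mouth 74 across outside, 65 tall in all; stem 20 across outside, 14 bore, straight from 32 to 65 above the mouth. Origin: centre of the mouth plane; z along its axis from mouth to stem (up when it stands mouth-down). Starts standing mouth-down on the bench; it weighs about 30 g.
- funnel_middle: the middle one of three white powder funnels: a cone of 3 mm wall with a straight stem, open at both ends. Mouth 98 across outside, 75 tall in all; stem 30 across outside, 24 bore, straight from 40 to 75 above the mouth. Origin: centre of the mouth plane; z along its axis from mouth to stem (up when it stands mouth-down). Starts standing mouth-down on the bench; it weighs about 50 g.
- funnel_large: the largest of three white powder funnels: a cone of 3 mm wall with a straight stem, open at both ends. Mouth 122 across outside, 86 tall in all; stem 40 across outside, 34 bore, straight from 49 to 86 above the mouth. Origin: centre of the mouth plane; z along its axis from mouth to stem (up when it stands mouth-down). Starts hanging alone on the peg; it weighs about 80 g.
- timer: the white bench timer, 46x68x52, upright, origin under its middle, at the back left; not to be disturbed
- clear_bottle: a clear lab bottle with blue cap, 56 across, 102 tall, standing just left of the rack; origin under its middle; not to be disturbed
- red_bottle: a small brown bottle with red cap, 43 across, 84 tall, standing at the front left of the bench; origin under its middle; not to be disturbed
- tip_box: the pipette tip box with clear lid, 95x124x90, standing at the far left; origin under its middle; not to be disturbed
- marker: a marker pen, 130 long, 14 thick, lying at the bench's front edge; origin under its middle; not to be disturbed
- forceps: flat forceps, 126 long, 8 high, lying at the bench's front edge; origin under their middle; not to be disturbed
Things that resemble listed ones, but are neither listed nor needed, are in the scene too. Leave any black or orange look-alike of the funnel_small alone.

How it is judged:
By the outcome, as a careful person would: the job done as asked, in the order asked, and still so for the second after the job is handed in, with the robot touching nothing.
It also fails if it takes over 72 s, if anything falls off the work surface, if the arm or the gripper's body presses on something with over 40 N, if the wrist force passes 120 N, or if a joint passes its speed limit or range.

## Working session

There is one attempt and no reset: what is moved stays moved. The work goes in short steps, Python scripts to look and compute and a shell command to move; the robot and the scene stay as the last step left them, time stands still between calls to the robot, and variables do not carry over. Pictures are saved under pics/ and viewed, and the job is handed in when it is done.

```bash
ls; mkdir -p pics; python3 - <<'E'
from plant import arm, grab_frame
import cv2
print(arm.get_state(), arm.grasp_offset)
for n in ["scene","side","wrist"]:
    f=grab_frame(n); cv2.imwrite(f"pics/{n}0.png",f["image"][:,:,::-1]); print(n,f["mtx"].tolist(),f["world_from_camera"].round(3).tolist())
E
```

```text
pics
{'clock': 0.0, 'joint_positions': array([-5.67045192e-02,  9.18729967e-02,  1.23190727e+00,  2.35229793e-05,
        1.81983568e+00, -5.66670256e-02]), 'qvel': array([ 0.00028968, -0.00039081, -0.00261614, -0.00051574,  0.00022903,
       -0.00015683]), 'joint_torque': array([ 1.92109423e-03, -4.58737707e+01, -4.18019521e+01,  2.08830479e-04,
        1.19483890e-02, -1.60596358e-05]), 'tcp_pos': array([5.99700104e+02, 2.03143545e-02, 2.30130355e+02]), 'orientation': array([-3.14145366e+00,  4.98216813e-05,  3.17091002e-03]), 'ft_force': array([-0.02018986, -0.49954649,  0.29140865]), 'moment': array([-0.01738843,  0.02273023, -0.04226355]), 'width': 0.9995590047189749} 18.700000000000003
scene [[421.0327504232373, 0.0, 324.04289203583556], [0.0, 421.0327504232373, 199.95788148358685], [0.0, 0.0, 1.0]] [[0.567, -0.327, 0.756, -514.326], [-0.823, -0.255, 0.507, -475.534], [0.027, -0.91, -0.414, 673.243], [0.0, 0.0, 0.0, 1.0]]
side [[369.78159259810576, 0.0, 313.5908566932144], [0.0, 369.78159259810576, 202.71216745903308], [0.0, 0.0, 1.0]] [[-0.845, -0.275, 0.459, -99.701], [-0.535, 0.464, -0.706, 1225.206], [-0.019, -0.842, -0.539, 808.604], [0.0, 0.0, 0.0, 1.0]]
wrist [[356.6112752541646, 0.0, 318.70131170850834], [0.0, 356.6112752541646, 205.150546427268], [0.0, 0.0, 1.0]] [[1.0, 0.0, -0.001, 600.21], [-0.0, -0.964, -0.267, 66.893], [-0.001, 0.267, -0.964, 373.953], [0.0, 0.0, 0.0, 1.0]]
```

View pics/scene0.png

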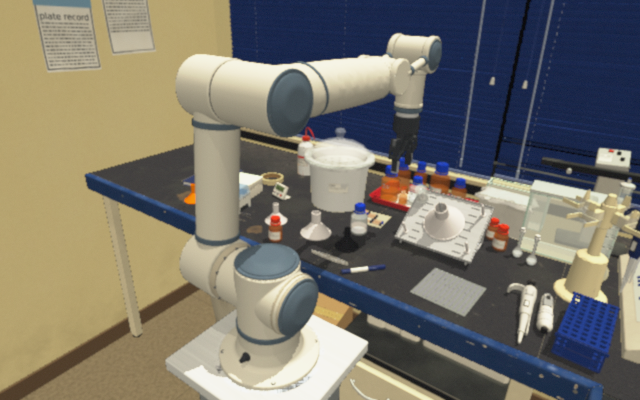

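View pics/side0.png

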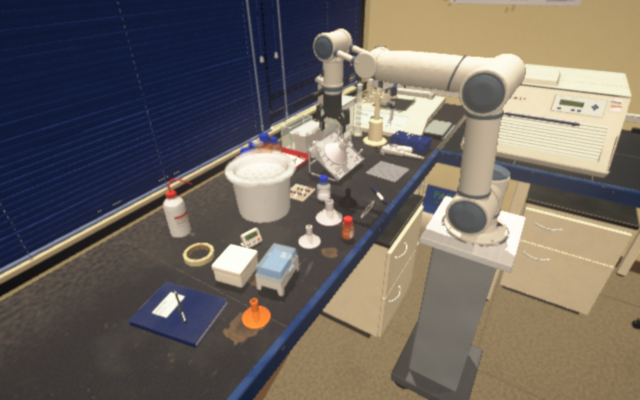

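View pics/wrist0.png

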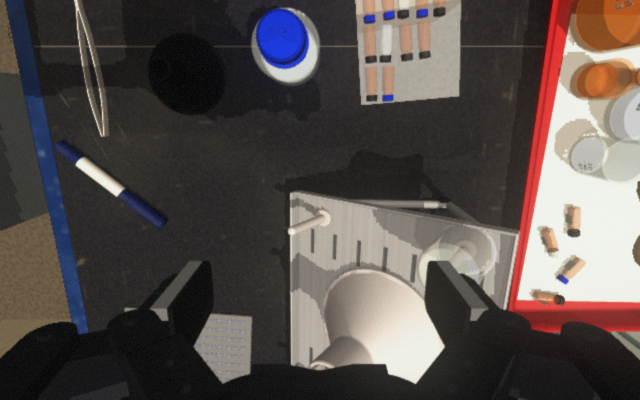

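The scene view shows the large funnel on the rack at about (443,215), the mat at (449,291), and white funnels standing at (316,227) and (275,213). A black look-alike stands at (347,240) and an orange one at (190,193). Next I'll enlarge crops.

```bash
python3 - <<'E'
import cv2
a=cv2.imread("pics/scene0.png"); 
cv2.imwrite("pics/c1.png",cv2.resize(a[165:325,240:510],None,fx=2.96,fy=2.96,interpolation=cv2.INTER_CUBIC))
a=cv2.imread("pics/side0.png"); 
cv2.imwrite("pics/c2.png",cv2.resize(a[120:260,220:430],None,fx=3.8,fy=3.8,interpolation=cv2.INTER_CUBIC))
E
```

```text
(no output)
```

View pics/c1.png

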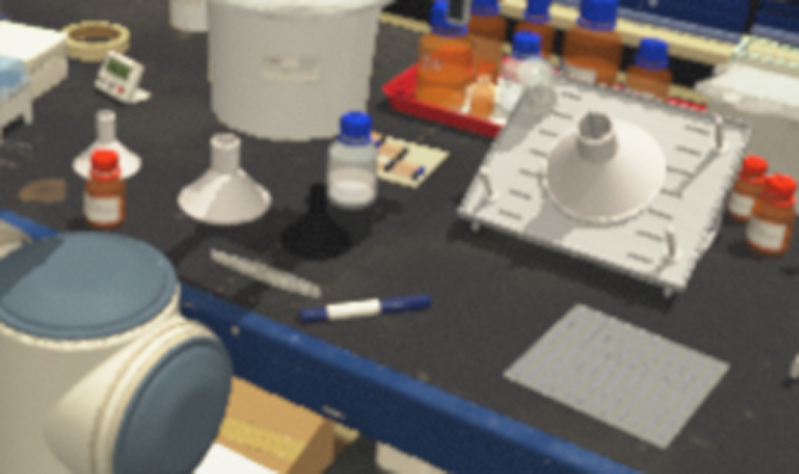

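View pics/c2.png

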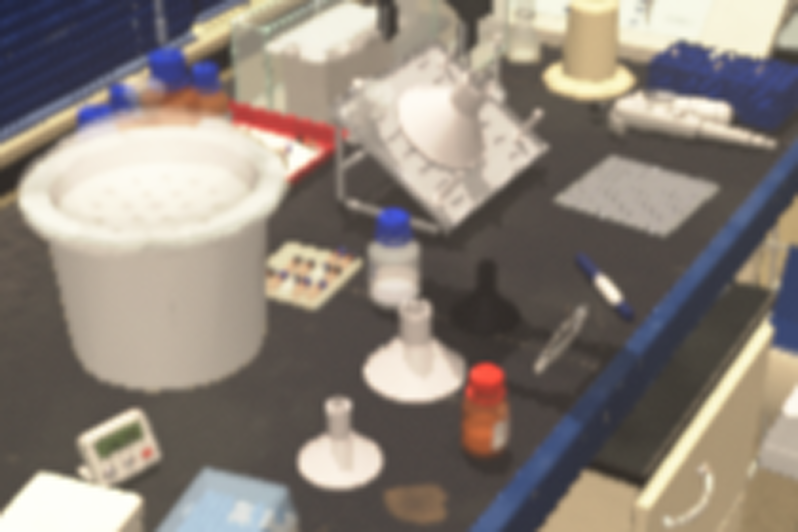

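```bash
cat > h.py <<'E'
import numpy as np, cv2
from plant import arm, grab_frame
def cam(f): return np.array(f["mtx"]),np.array(f["world_from_camera"])
def ray(f,p):
    K,T=cam(f); d=T[:3,:3]@np.linalg.solve(K,[p[0],p[1],1.]); return T[:3,3],d/np.linalg.norm(d)
def plane(f,p,z):
    o,d=ray(f,p); return o+d*(z-o[2])/d[2]
def tri(*fp):
    A=np.zeros((3,3));b=np.zeros(3);R=[ray(f,p) for f,p in fp]
    for o,d in R:
        P=np.eye(3)-np.outer(d,d);A+=P;b+=P@o
    x=np.linalg.solve(A,b); return x,[round(float(np.linalg.norm((np.eye(3)-np.outer(d,d))@(x-o))),1) for o,d in R]
def proj(f,X):
    K,T=cam(f); c=T[:3,:3].T@(np.asarray(X,float)-T[:3,3]); p=K@c; return p[:2]/p[2]
E
python3 - <<'E'
from h import *
import pickle
S=grab_frame("scene");D=grab_frame("side");pickle.dump((S,D),open("fr0.pkl","wb"))
s=lambda x,y:(240+x/2.96-.3,165+y/2.96-.3); d=lambda x,y:(220+x/3.8-.3,120+y/3.8-.3)
for n,a,b in [("small top",(106,114),(339,403)),("mid top",(225,139),(415,305)),("large top",(595,125),(468,88)),
 ("plate frontleft",(462,215),(447,228)),("plate frontright",(680,288),(548,150)),("LF peg tip",(480,170),(420,205)),("RF pegtip",(668,232),(540,113)),
 ("mat L",(505,374),(658,236)),("mat B",(580,305),(556,198)),("mat R",(729,366),(617,155)),("mat F",(660,445),(719,185))]:
    x,e=tri((S,s(*a)),(D,d(*b))); print(n,x.round(1),e)
E
```

```text
small top [469.3 383.2  65.8] [0.5, 0.5]
mid top [483.  224.4  77.4] [0.8, 0.8]
large top [ 620.6 -131.1  143.8] [1.8, 1.8]
plate frontleft [582.  -17.   20.2] [0.1, 0.1]
plate frontright [ 569.  -252.6   24.9] [1.8, 1.8]
LF peg tip [618.9 -13.1  50.2] [7.9, 7.9]
RF pegtip [ 572.2 -231.9   80.7] [0.7, 0.7]
mat L [ 380.2 -159.3   -2.4] [0.4, 0.4]
mat B [ 518.8 -175.4    3.3] [0.2, 0.2]
mat R [ 503.  -321.3    4. ] [0.7, 0.7]
mat F [ 360.5 -305.1    3.7] [0.9, 0.9]
```

```bash
python3 - <<'E'
import cv2
a=cv2.imread("pics/scene0.png")[185:275,385:505]; b=cv2.imread("pics/side0.png")[120:190,290:380]
a=cv2.resize(a,(720,540),interpolation=cv2.INTER_CUBIC); cv2.imwrite("pics/c3.png",a)
b=cv2.resize(b,(720,560),interpolation=cv2.INTER_CUBIC); cv2.imwrite("pics/c4.png",b)
E
```

```text
(no output)
```

View pics/c3.png

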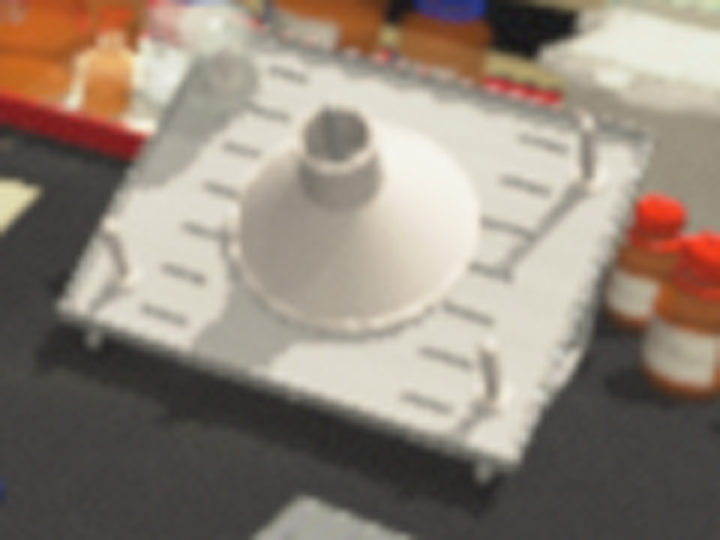

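View pics/c4.png

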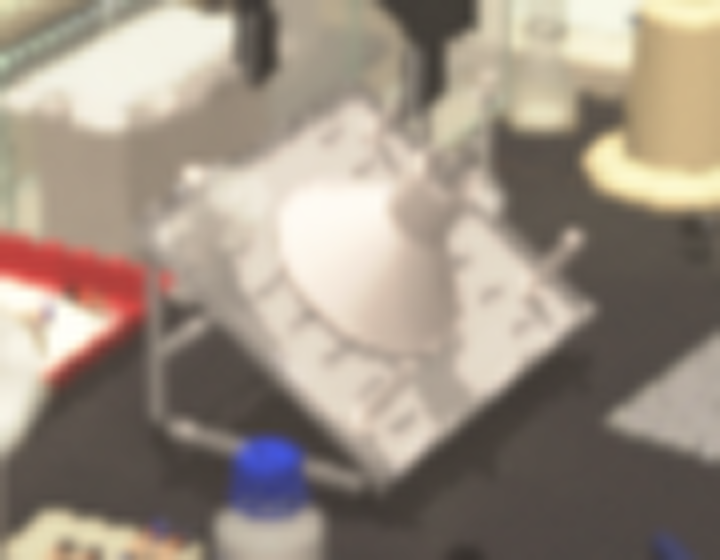

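```bash
python3 -m pendant '[[[-0.02,0.045,-0.02,0,0.33,0,85],[-0.04,0.09,-0.02,0,0.66,0,85],[-0.063,0.133,-0.02,0,1,0,85],[-0.063,0.133,-0.02,0,1,0,85],[-0.063,0.133,-0.02,0,1,0,85]]]'
python3 -m pendant '[[[0,0,0,0,0.167,0,85],[0,0,0,0,0.167,0,85]]]'
python3 - <<'E'
from h import *
import pickle
f=grab_frame("wrist");pickle.dump(f,open("w1.pkl","wb"));cv2.imwrite("pics/w1.png",f["image"][:,:,::-1])
E
```

```text
clock: 0.88
tcp_pos: [536.8, -133.2, 251.8]
orientation: [3.034, -0.002, 0.813]
ft_force: [1.4, 0.2, 1.1]
width: 0.994
clock: 1.12
tcp_pos: [537.6, -132.1, 252.3]
orientation: [-2.996, -0.002, -0.944]
ft_force: [1.0, -0.4, 0.2]
width: 0.993
```

View pics/w1.png

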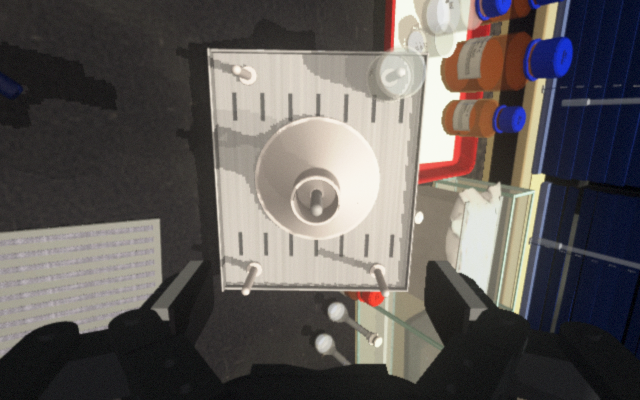

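```bash
python3 -m pendant '[[[-0.06,0.05,0,0,0,0,85],[-0.06,0.05,0,0,0,0,85],[-0.06,0.05,0,0,0,0,85]]]'
python3 - <<'E'
from h import *
import pickle
f=grab_frame("wrist");pickle.dump(f,open("w2.pkl","wb"));cv2.imwrite("pics/w2.png",f["image"][:,:,::-1])
g=pickle.load(open("w1.pkl","rb"))
cv2.imwrite("pics/w1z.png",cv2.resize(g["image"][30:310,190:440,::-1],None,fx=2.14,fy=2.14))
E
```

```text
clock: 1.55
tcp_pos: [489.0, -182.6, 218.5]
orientation: [-2.996, 0.0, -0.942]
ft_force: [0.0, 0.2, 0.3]
width: 0.995
```

View pics/w2.png

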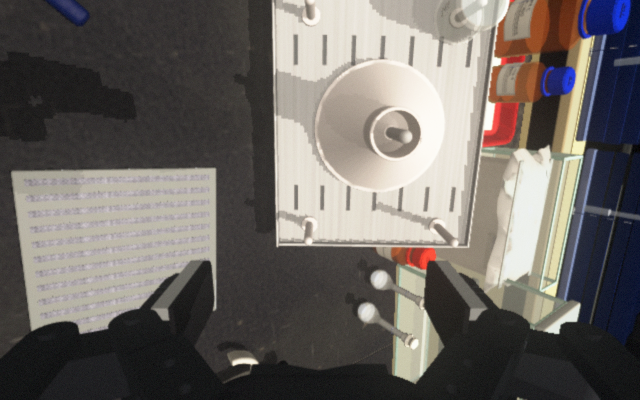

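View pics/w1z.png

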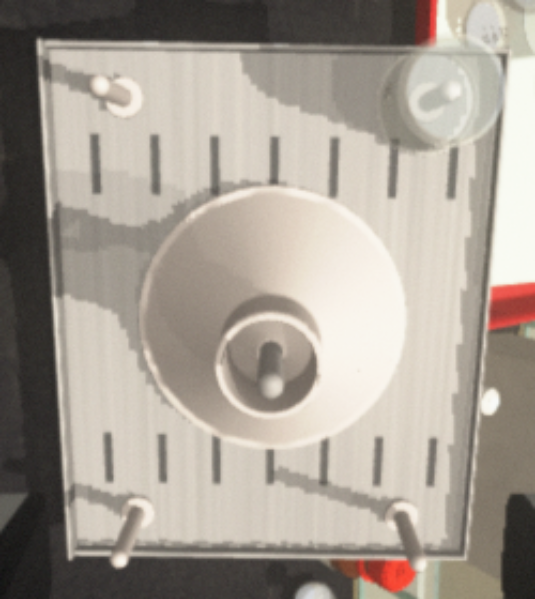

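```bash
python3 - <<'E'
import cv2
a=cv2.imread("pics/w2.png")
cv2.imwrite("pics/w2z.png",cv2.resize(a[0:260,265:505],None,fx=2.3,fy=2.3))
E
```

```text
(no output)
```

View pics/w2z.png

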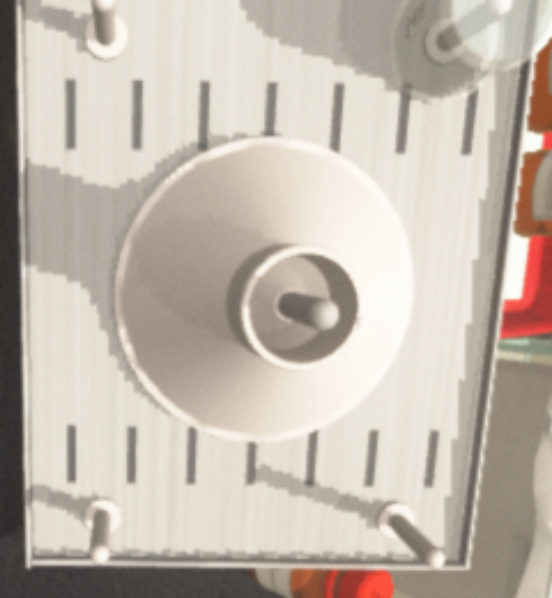

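```bash
python3 - <<'E'
from h import *
import pickle
a=pickle.load(open("w1.pkl","rb"));b=pickle.load(open("w2.pkl","rb"))
c1=lambda x,y:(190+x/2.14-.25,30+y/2.14-.25); c2=lambda x,y:(265+x/2.3-.25,y/2.3-.25)
R={}
for n,p,q in [("rodtip",(272,386),(324,314)),("stemtop",(270,363),(300,306)),("LLt",(121,558),(100,555)),("LRt",(418,564),(434,558)),
 ("LLb",(138,514),(102,518)),("LRb",(403,514),(396,518)),("ULb",(123,97),(106,38)),("mouth",(273,316),(265,288))]:
    x,e=tri((a,c1(*p)),(b,c2(*q)));R[n]=x;print(n,x.round(1),e)
d=R["LLt"]-R["LRt"];print("yaw x",np.linalg.norm(d))
for u,v in [("LRb","LLb"),("LRt","LLt"),("LLb","ULb")]:
    d=R[v]-R[u];print(u,v,np.linalg.norm(d),d/np.linalg.norm(d))
d=R["rodtip"]-R["mouth"];print(d,d/np.linalg.norm(d))
E
```

```text
rodtip [ 592.5 -135.   172.9] [0.2, 0.2]
stemtop [ 608.5 -134.8  148.3] [0.3, 0.3]
LLt [ 575.4 -234.9   79.3] [0.1, 0.1]
LRt [ 679.6 -234.1  159.5] [0.2, 0.2]
LLb [ 600.4 -234.3   43.2] [0.2, 0.2]
LRb [ 710.8 -235.1  118. ] [0.3, 0.3]
ULb [604.5 -37.2  41.8] [0.4, 0.4]
mouth [ 653.4 -132.6   85.9] [0.1, 0.1]
yaw x 131.47068266406083
LRb LLb 133.3282387457367 [-0.82804353  0.00573775 -0.56063445]
LRt LLt 131.47068266406083 [-0.79236863 -0.00615203 -0.61001156]
LLb ULb 197.14502505230635 [ 0.02080982  0.99975811 -0.00711885]
[-60.98789113  -2.38403376  86.93888441] [-0.57414321 -0.02244342  0.81844723]
```

```bash
cat >> h.py <<'E'
from scipy.spatial.transform import Rotation as Ro
U=np.array([-.5735,.006,.819]);TIP=np.array([592.5,-135.1,172.9])
def ax(s): return TIP+(s-116)*U
def toolR(z,x):  # tool z dir, approx tool x
    z=np.asarray(z,float)/np.linalg.norm(z); x=np.asarray(x,float); x=x-z*(x@z); x/=np.linalg.norm(x)
    return np.stack([x,np.cross(z,x),z],1)
RT=toolR(-U,[1,-.01,0]); RD=toolR([0,0,-1],[1,0,0])
def go(p,R):
    s=arm.get_state(); C=Ro.from_rotvec(s["orientation"]).as_matrix()
    print("shift",(C.T@(np.asarray(p)-s["tcp_pos"])/1000).round(4),"turn",(Ro.from_matrix(C.T@R).as_rotvec()/np.deg2rad(30)).round(3),"now",s["tcp_pos"].round(1))
E
python3 - <<'E'
from h import *
go(ax(160),RT)
E
```

```text
shift [ 0.0578 -0.0473  0.0531] turn [-0.013  0.001  0.017] now [ 489.5 -182.2  219.3]
```

```bash
python3 -m pendant '[[[0.058,-0.047,0,-0.013,0.001,0.017,85],[0.058,-0.047,0.02,-0.013,0.001,0.017,85],[0.058,-0.047,0.053,-0.013,0.001,0.017,85],[0.058,-0.047,0.053,-0.013,0.001,0.017,85]]]'
python3 - <<'E'
from h import *
go(ax(57),RT)
E
```

```text
clock: 2.1
tcp_pos: [567.9, -133.0, 206.8]
orientation: [2.998, -0.011, 0.938]
ft_force: [-0.4, -0.5, -0.7]
width: 0.993
shift [0.0011 0.0022 0.1009] turn [-0.006  0.009  0.002] now [ 567.9 -133.   206.8]
```

```bash
python3 -m pendant '[[[0.001,0.002,0.035,0,0.009,0,85],[0.001,0.002,0.07,0,0.009,0,85],[0.001,0.002,0.09,0,0.009,0,85],[0.001,0.002,0.101,0,0.009,0,85],[0.001,0.002,0.101,0,0.009,0,85]]]'
python3 - <<'E'
from h import *
go(ax(57),RT)
f=grab_frame("wrist");cv2.imwrite("pics/w3.png",f["image"][:,:,::-1])
f=grab_frame("scene");cv2.imwrite("pics/s3.png",cv2.resize(f["image"][150:290,360:540,::-1],None,fx=4,fy=4))
E
```

```text
clock: 2.72
tcp_pos: [626.6, -135.0, 125.0]
orientation: [2.996, -0.011, 0.945]
ft_force: [-0.5, -0.9, 0.1]
width: 0.995
shift [-0.0004  0.0004  0.0002] turn [-0.007 -0.001  0.003] now [ 626.6 -135.   125. ]
```

View pics/w3.png

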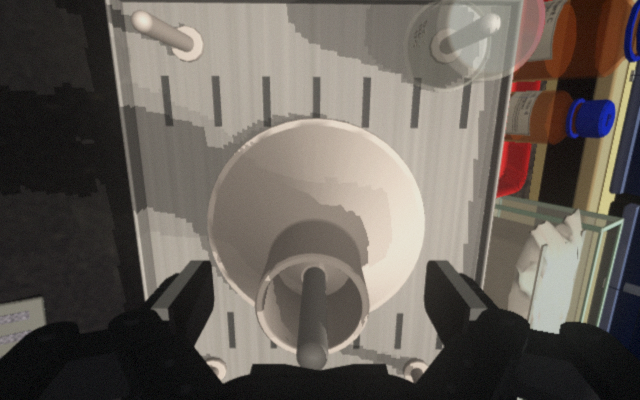

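View pics/s3.png

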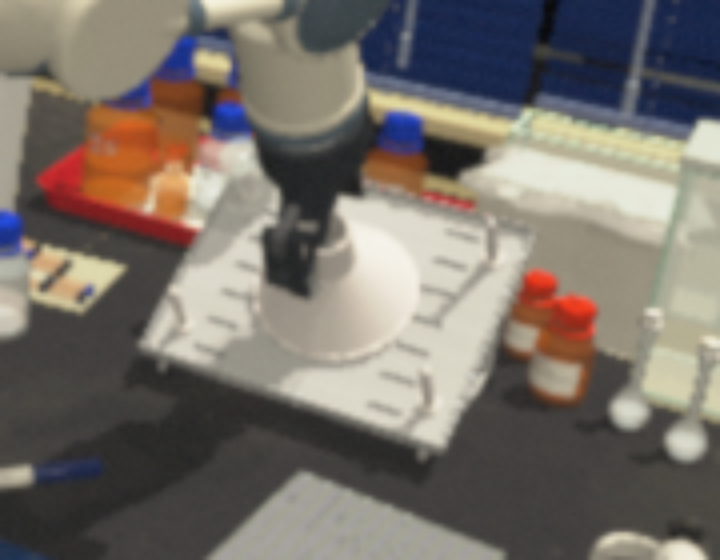

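The view shows the stem between the open pads. Its centre is at column 313, against 319 midway between the pads, so the axis sits about 2 mm toward tool -x. I'll shift by that amount and then close.

```bash
python3 -m pendant '[[[-0.002,0,0,0,0,0,85],[-0.002,0,0,0,0,0,30],[-0.002,0,0,0,0,0,30],[-0.002,0,0,0,0,0,30],[-0.002,0,0,0,0,0,30],[-0.002,0,0,0,0,0,30],[-0.002,0,0,0,0,0,30]]]'
python3 - <<'E'
from h import *
print(arm.get_state()["ft_force"],arm.get_state()["moment"],arm.get_state()["tcp_pos"])
f=grab_frame("wrist");cv2.imwrite("pics/w4.png",f["image"][:,:,::-1])
E
```

```text
clock: 3.7
tcp_pos: [624.7, -135.4, 125.0]
orientation: [2.994, -0.011, 0.946]
ft_force: [-5.5, -0.4, 2.7]
width: 0.428
[-5.5166205  -0.39699051  2.71323593] [-0.02574017  0.84038771 -0.01338271] [ 624.7347732  -135.42754824  124.98057501]
```

View pics/w4.png

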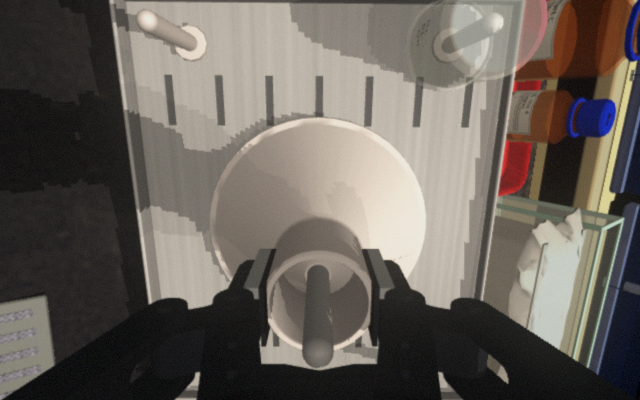

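The stem is held (pads at columns 270 and 370) with the rod centred in the bore at (318,345). Next I'll pull out along the axis.

```bash
python3 -m pendant '[[[-0.002,0,-0.02,0,0,0,30],[-0.002,0,-0.05,0,0,0,30],[-0.002,0,-0.09,0,0,0,30],[-0.002,0,-0.13,0,0,0,30],[-0.002,0,-0.15,0,0,0,30],[-0.002,0,-0.15,0,0,0,30]]]'
python3 - <<'E'
from h import *
import pickle
f=grab_frame("wrist");cv2.imwrite("pics/w5.png",f["image"][:,:,::-1])
f=grab_frame("scene");cv2.imwrite("pics/s5.png",cv2.resize(f["image"][100:300,340:540,::-1],None,fx=3,fy=3))
E
```

```text
clock: 4.5
tcp_pos: [537.2, -135.3, 248.9]
orientation: [2.991, -0.011, 0.952]
ft_force: [0.1, -0.2, -0.3]
width: 0.423
```

View pics/w5.png

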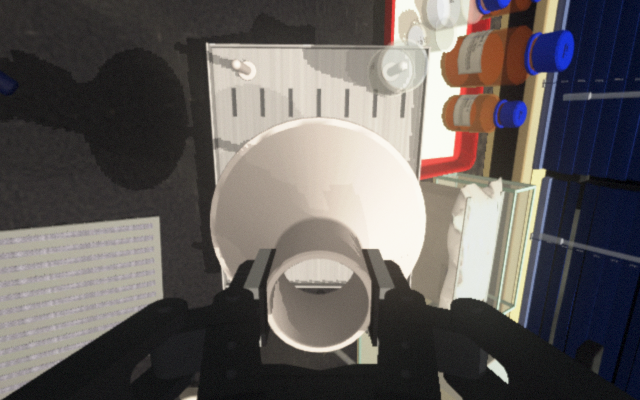

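View pics/s5.png

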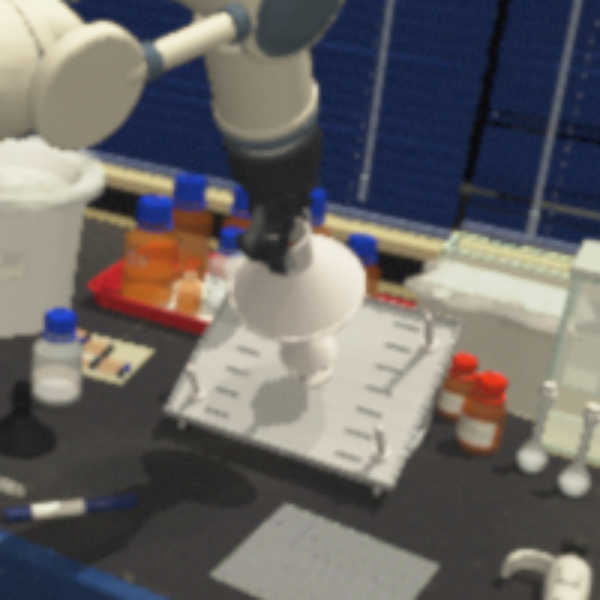

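```bash
python3 - <<'E'
from h import *
go([440,-240,170],RD)
E
```

```text
shift [-0.1221  0.1059  0.0064] turn [ 1.000e-03 -1.168e+00 -1.400e-02] now [ 537.  -134.9  245.5]
```

```bash
python3 -m pendant '[[[-0.03,0.026,0,0,-0.33,0,30],[-0.06,0.053,0,0,-0.66,0,30],[-0.09,0.08,0.0,0,-1,0,30],[-0.122,0.106,0.006,0,-1,0,30],[-0.122,0.106,0.006,0,-1,0,30]]]'
python3 - <<'E'
from h import *
go([440,-240,80],RD)
E
```

```text
clock: 5.22
tcp_pos: [438.2, -240.5, 165.1]
orientation: [-3.133, 0.015, -0.126]
ft_force: [-0.4, 0.5, -0.8]
width: 0.42
shift [-0.0051  0.      0.085 ] turn [-0.011 -0.154 -0.018] now [ 438.2 -240.5  165.1]
```

```bash
python3 -m pendant '[[[-0.005,0,0.03,0,-0.154,0,30],[-0.005,0,0.06,0,-0.154,0,30],[-0.005,0,0.085,0,-0.154,0,30],[-0.005,0,0.085,0,-0.154,0,30]]]'
python3 - <<'E'
from h import *
go([440,-240,56],RD)
f=grab_frame("scene");cv2.imwrite("pics/s6.png",cv2.resize(f["image"][150:350,340:540,::-1],None,fx=3,fy=3))
f=grab_frame("side");cv2.imwrite("pics/d6.png",cv2.resize(f["image"][100:220,290:450,::-1],None,fx=4,fy=4))
E
```

```text
clock: 5.72
tcp_pos: [439.4, -238.5, 77.4]
orientation: [-3.133, 0.013, 0.006]
ft_force: [-0.5, 0.6, -0.8]
width: 0.424
shift [0.0007 0.0017 0.0214] turn [-0.017  0.008 -0.016] now [ 439.4 -238.5   77.4]
```

View pics/s6.png

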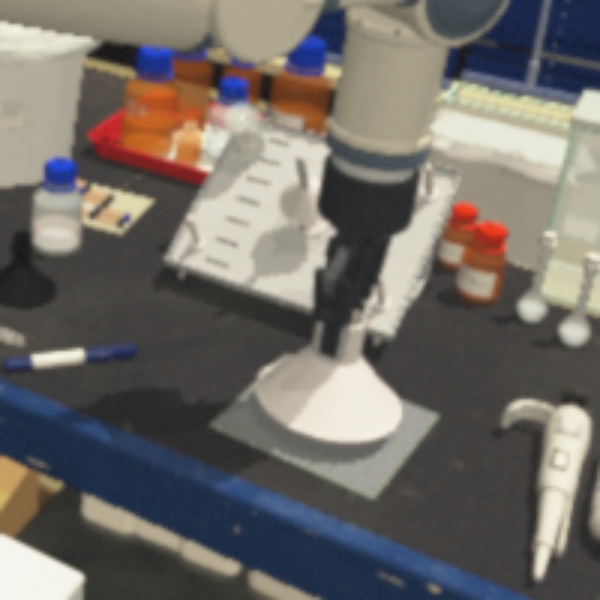

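View pics/d6.png

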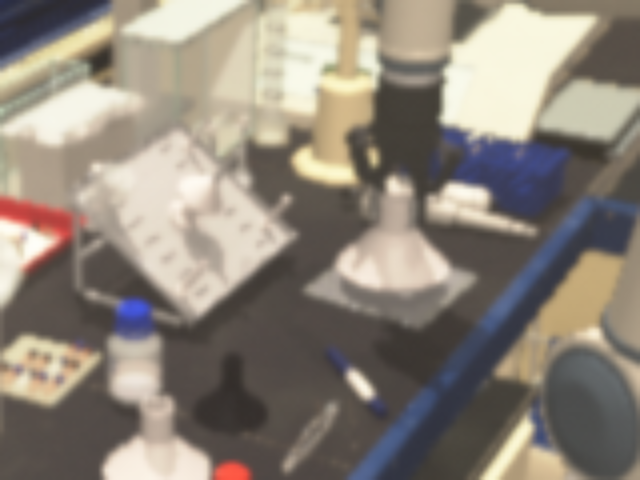

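The large funnel hangs upright over the mat, slightly above it. I'll lower it and watch the force.

```bash
python3 -m pendant '[[[0,0.001,0.01,0,0.008,0,30],[0,0.001,0.018,0,0.008,0,30],[0,0.001,0.02,0,0.008,0,30],[0,0.001,0.021,0,0.008,0,30],[0,0.001,0.021,0,0.008,0,30]]]'
```

```text
clock: 6.45
tcp_pos: [440.7, -240.6, 59.9]
orientation: [-3.136, 0.014, -0.008]
ft_force: [-0.6, 0.3, -1.0]
width: 0.421
```

```bash
python3 -m pendant '[[[0,0,0.003,0,0,0,30],[0,0,0.004,0,0,0,30],[0,0,0.004,0,0,0,30]]]'
python3 -m pendant '[[[0,0,0.003,0,0,0,30],[0,0,0.003,0,0,0,30]]]'
```

```text
clock: 6.82
tcp_pos: [440.9, -240.8, 56.5]
orientation: [-3.136, 0.014, -0.009]
ft_force: [-0.7, 1.2, 2.6]
width: 0.421
clock: 7.08
tcp_pos: [441.1, -241.0, 56.1]
orientation: [-3.137, 0.014, -0.01]
ft_force: [-5.8, 1.8, 14.6]
width: 0.423
```

Contact at TCP z = 56, as predicted. I'll open the fingers and lift straight up.

```bash
python3 -m pendant '[[[0,0,-0.001,0,0,0,30],[0,0,-0.001,0,0,0,85],[0,0,-0.001,0,0,0,85],[0,0,-0.001,0,0,0,85],[0,0,-0.001,0,0,0,85],[0,0,-0.001,0,0,0,85]]]'
python3 -m pendant '[[[0,0,-0.04,0,0,0,85],[0,0,-0.1,0,0,0,85],[0,0,-0.16,0,0,0,85],[0,0,-0.16,0,0,0,85]]]'
python3 - <<'E'
from h import *
import pickle
W=grab_frame("wrist");S=grab_frame("scene");D=grab_frame("side");pickle.dump((S,D,W),open("f7.pkl","wb"))
cv2.imwrite("pics/s7.png",cv2.resize(S["image"][150:350,240:540,::-1],None,fx=2.6,fy=2.6))
cv2.imwrite("pics/w7.png",W["image"][:,:,::-1])
E
```

```text
clock: 7.82
tcp_pos: [441.1, -241.0, 57.1]
orientation: [-3.137, 0.014, -0.01]
ft_force: [-0.5, -0.2, -0.1]
width: 0.995
clock: 8.32
tcp_pos: [441.8, -242.8, 223.8]
orientation: [3.14, -0.014, 0.025]
ft_force: [0.6, 0.1, 0.5]
width: 0.995
```

View pics/s7.png

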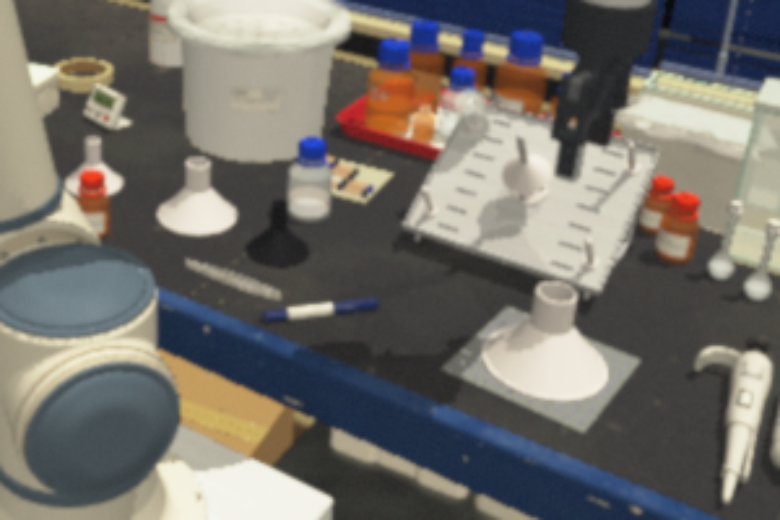

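View pics/w7.png

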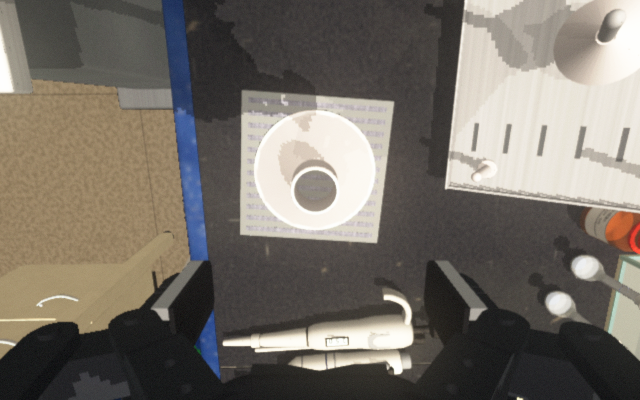

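```bash
python3 - <<'E'
from h import *
import pickle
s=arm.get_state();W=grab_frame("wrist");s2=arm.get_state()
for st in (s,s2):
    C=Ro.from_rotvec(st["orientation"]).as_matrix();T=W["world_from_camera"]
    print((C.T@(T[:3,3]-st["tcp_pos"])).round(2),(C.T@T[:3,:3]).round(4).tolist(),st["tcp_pos"].round(1))
S,D,_=pickle.load(open("f7.pkl","rb"))
# crop scale 2.6 off (240,150)
c=lambda x,y:(240+x/2.6-.3,150+y/2.6-.3)
for n,p,z in [("red cap top",(91,178),84),("clear cap top",(313,147),102),("small top",(93,140),65),("mid top",(198,161),75),("rod tip",(521,146),173),("black top",(279,205),65)]:
    print(n,plane(S,c(*p),z).round(1))
E
```

```text
[   0.21  -66.89 -143.7 ] [[1.0, -0.0002, 0.0002], [0.0001, 0.9637, 0.2671], [-0.0003, -0.2671, 0.9637]] [ 439.8 -241.5  215.9]
[   0.3   -66.88 -144.46] [[1.0, -0.0005, 0.0015], [0.0, 0.9634, 0.268], [-0.0016, -0.268, 0.9634]] [ 439.6 -241.4  215.1]
red cap top [356.7 289.2  84. ]
clear cap top [558.9 105.8 102. ]
small top [469.4 383.1  65. ]
mid top [486.  226.4  75. ]
rod tip [ 567.8 -145.4  173. ]
black top [465.5  94.9  65. ]
```

```bash
python3 - <<'E'
from h import *
import pickle
S,D,W=pickle.load(open("f7.pkl","rb"))
for n,X in [("tip",ax(118)),("cone pt",ax(72)),("plate",ax(0)),("P LL",(600.4,-234.3,43.2)),("UL tip",(575,-37,80)),("lgtop",(440,-241,89))]:
    X=np.array(X);p=proj(S,X);print(n,p.round(1),((p-[240,150])*2.6).round(0),"side",proj(D,X).round(1),"w",proj(W,X).round(1))
cv2.imwrite("pics/d7.png",cv2.resize(D["image"][110:230,290:440,::-1],None,fx=5,fy=5,interpolation=cv2.INTER_CUBIC))
cv2.imwrite("pics/s7z.png",cv2.resize(S["image"][190:270,390:500,::-1],None,fx=7,fy=7,interpolation=cv2.INTER_CUBIC))
E
```

```text
tip [439.6 201.7] [519. 134.] side [349.2 137. ] w [616.3  17.9]
cone pt [441.1 210.3] [523. 157.] side [343.7 143.7] w [608.2  33.1]
plate [443.3 222.8] [529. 189.] side [335.5 153.7] w [599.9  48.6]
P LL [467.2 250.4] [591. 261.] side [356.3 155.4] w [486.5 169.9]
UL tip [402.6 223.2] [423. 190.] side [341.2 166. ] w [ 509.1 -109. ]
lgtop [453.4 262. ] [555. 291.] side [389.3 153.3] w [313.4 190.3]
```

View pics/s7z.png

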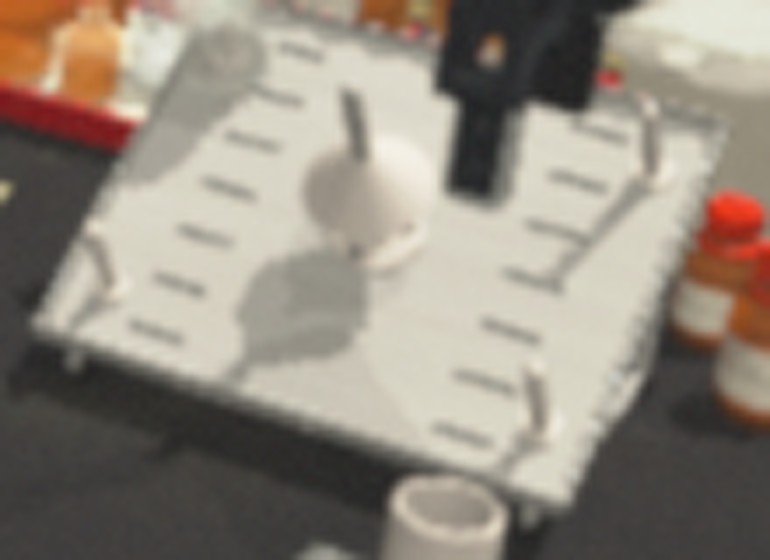

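View pics/d7.png

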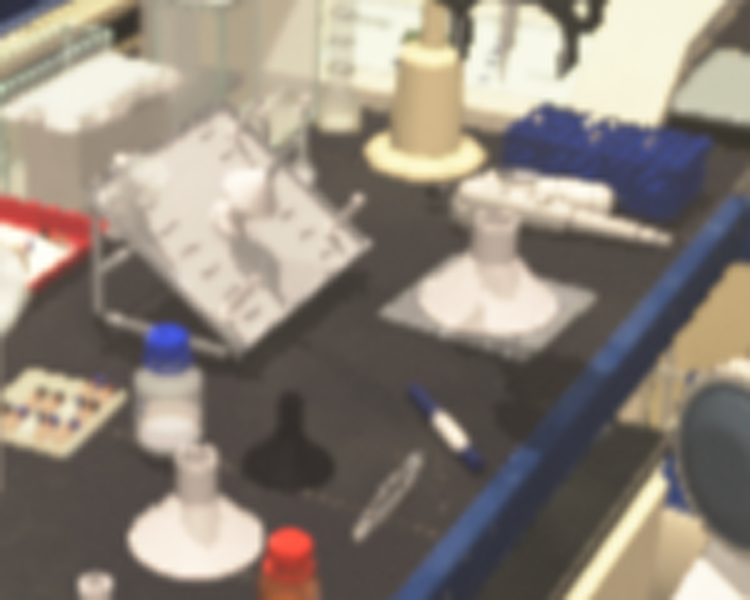

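```bash
python3 - <<'E'
from h import *
import pickle
S,D,W=pickle.load(open("f7.pkl","rb"))
for n,p,z in [("tipbox top center",(281,257),90),("tipbox right edge",(299,262),90),("bucket rim front",(263,183),200),("red cap",(348,217),84),("orange top",(254,300),65),("whitebox R",(258,258),60)]:
    print(n,plane(D,p,z).round(0))
go([469,383,200],RD)
E
```

```text
tipbox top center [436. 584.  90.]
tipbox right edge [378. 574.  90.]
bucket rim front [629. 412. 200.]
red cap [367. 293.  84.]
orange top [413. 737.  65.]
whitebox R [516. 597.  60.]
shift [ 0.0239 -0.6245  0.019 ] turn [-0.011 -0.008 -0.017] now [ 439.6 -241.4  215.1]
```

```bash
python3 -m pendant '[[[0,-0.05,0,0,0,0,60],[0,-0.11,0,0,0,0,60],[0,-0.17,0,0,0,0,60],[0,-0.23,0,0,0,0,60],[0,-0.29,0,0,0,0,60],[0.01,-0.35,0,0,0,0,60],[0.02,-0.41,0,0,0,0,60],[0.024,-0.47,0,0,0,0,60],[0.024,-0.53,0.01,0,0,0,60],[0.024,-0.58,0.019,0,0,0,60],[0.024,-0.6245,0.019,0,0,0,60],[0.024,-0.6245,0.019,0,0,0,60],[0.024,-0.6245,0.019,0,0,0,60]]]'
python3 - <<'E'
from h import *
import pickle
s=arm.get_state();W=grab_frame("wrist");pickle.dump((s,W),open("w8.pkl","wb"))
cv2.imwrite("pics/w8.png",W["image"][:,:,::-1])
E
```

```text
clock: 10.15
tcp_pos: [468.7, 382.3, 198.2]
orientation: [-3.138, 0.013, -0.003]
ft_force: [-0.2, -0.4, 0.2]
width: 0.703
```

View pics/w8.png

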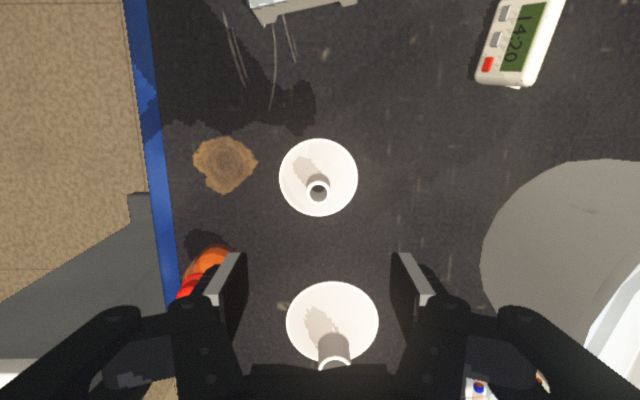

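The wrist view shows the white small funnel (stem top at about (318,191)) with the middle one below it (top at about (334,358)). Neither is black or orange. Next I'll cast the stem-top rays.

```bash
python3 - <<'E'
from h import *
import pickle
s,W=pickle.load(open("w8.pkl","rb"))
print(plane(W,(318,191),65), "mouth c",plane(W,(318,177),0), "mid top",plane(W,(334.5,358),75),"mid mouth",plane(W,(332.5,322),0))
p=plane(W,(318,191),65)
go([p[0],p[1],100],RD)
cv2.imwrite("pics/w8z.png",cv2.resize(W["image"][120:240,260:380,::-1],None,fx=5,fy=5))
E
```

```text
[468.64261103 384.65703486  65.        ] mouth c [468.64272417 383.61983205   0.        ] mid top [481.80081031 236.1828565   75.        ] mid mouth [483.01556902 222.73183962   0.        ]
shift [-0.0006 -0.0022  0.0989] turn [-0.009 -0.005 -0.018] now [469.  382.  198.9]
```

View pics/w8z.png

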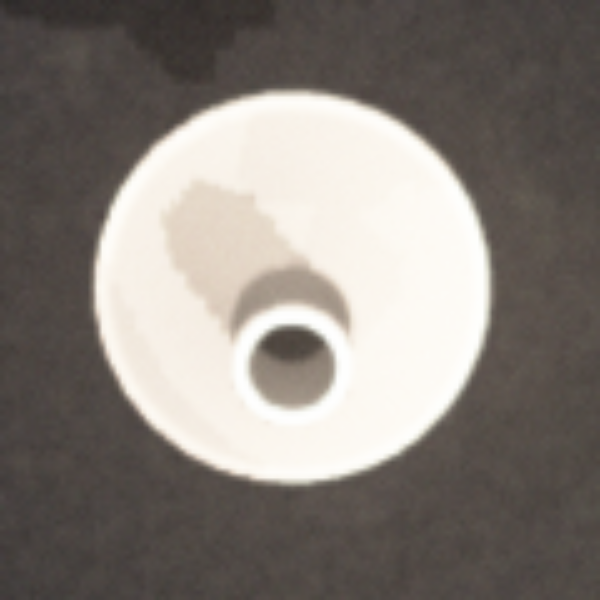

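```bash
python3 -m pendant '[[[0,-0.001,0.04,-0.009,-0.005,-0.018,60],[0,-0.0015,0.09,-0.009,-0.005,-0.018,60],[0,-0.0015,0.13,-0.009,-0.005,-0.018,60],[0,-0.0015,0.15,-0.009,-0.005,-0.018,60],[0,-0.0015,0.162,-0.009,-0.005,-0.018,60],[0,-0.0015,0.162,-0.009,-0.005,-0.018,60],[0,-0.0015,0.162,-0.009,-0.005,-0.018,60]]]'
python3 - <<'E'
from h import *
go([468.8,383.8,37],RD)
W=grab_frame("wrist")
cv2.imwrite("pics/w9.png",W["image"][:,:,::-1])
E
```

```text
clock: 11.08
tcp_pos: [470.3, 384.7, 38.9]
orientation: [-3.14, 0.0, -0.004]
ft_force: [-0.3, 0.2, -0.4]
width: 0.703
shift [-0.0015  0.0009  0.0019] turn [-0.003 -0.005 -0.   ] now [470.3 384.7  38.9]
```

View pics/w9.png

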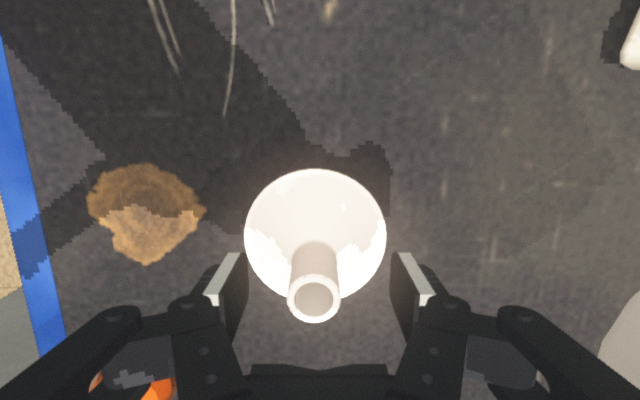

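```bash
python3 -m pendant '[[[-0.0017,0.001,0.002,0,0,0,60],[-0.0017,0.001,0.002,0,0,0,10],[-0.0017,0.001,0.002,0,0,0,10],[-0.0017,0.001,0.002,0,0,0,10],[-0.0017,0.001,0.002,0,0,0,10],[-0.0017,0.001,0.002,0,0,0,10],[-0.0017,0.001,0.002,0,0,0,10]]]'
python3 -m pendant '[[[0,0,-0.03,0,0,0,10],[0,0,-0.09,0,0,0,10],[0,0,-0.15,0,0,0,10],[0,0,-0.18,0,0,0,10],[0,0,-0.18,0,0,0,10]]]'
python3 - <<'E'
from h import *
import pickle
s=arm.get_state();W=grab_frame("wrist");pickle.dump((s,W),open("w10.pkl","wb"))
cv2.imwrite("pics/w10.png",W["image"][:,:,::-1])
go([500,-60,250],RD)
E
```

```text
clock: 12.0
tcp_pos: [468.6, 383.9, 37.1]
orientation: [-3.14, -0.0, -0.004]
ft_force: [-0.4, 0.3, 1.9]
width: 0.196
clock: 12.62
tcp_pos: [469.1, 384.2, 220.6]
orientation: [-3.136, -0.0, -0.012]
ft_force: [0.8, -1.1, -1.0]
width: 0.201
shift [ 0.0316  0.4437 -0.0334] turn [-0.005 -0.008  0.   ] now [468.5 383.8 217.7]
```

View pics/w10.png

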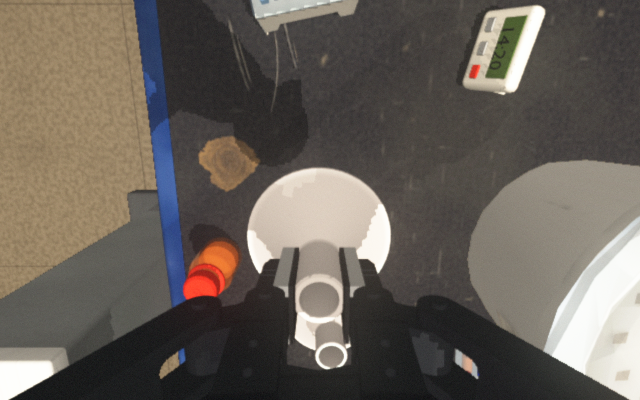

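```bash
cat >> h.py <<'E'
TC=np.eye(4);TC[:3,3]=[.2,-66.9,-143.9];TC[:3,:3]=[[1,0,0],[0,.9636,.2673],[0,-.2673,.9636]]
Kw=np.array([[356.6112752541646,0,318.70131170850834],[0,356.6112752541646,205.150546427268],[0,0,1.]])
def tplane(p,z):  # pixel -> tool-frame point at tool z
    d=TC[:3,:3]@np.linalg.solve(Kw,[p[0],p[1],1.]);o=TC[:3,3];return o+d*(z-o[2])/d[2]
def tproj(X):
    c=TC[:3,:3].T@(np.asarray(X,float)-TC[:3,3]);p=Kw@c;return p[:2]/p[2]
E
python3 - <<'E'
from h import *
import pickle
s,W=pickle.load(open("w10.pkl","rb"))
cv2.imwrite("pics/w10z.png",cv2.resize(W["image"][155:345,225:415,::-1],None,fx=4,fy=4,interpolation=cv2.INTER_CUBIC)[:600])
print(tproj([0,0,-28]),tproj([0,0,37]))
E
```

```text
[318.1508311  297.31412948] [318.33022356 235.04219768]
```

View pics/w10z.png

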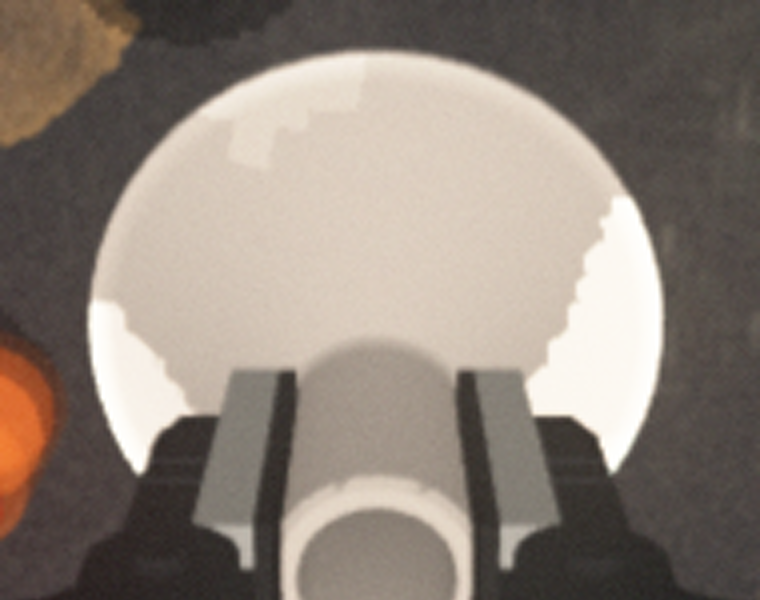

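```bash
python3 - <<'E'
import cv2
a=cv2.imread("pics/w4.png");cv2.imwrite("pics/w4z.png",cv2.resize(a[235:385,245:395],None,fx=4,fy=4,interpolation=cv2.INTER_CUBIC))
E
```

```text
(no output)
```

View pics/w4z.png

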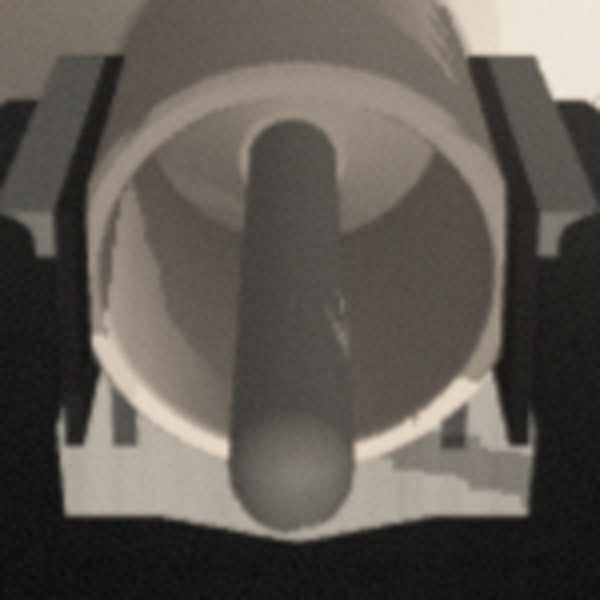

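```bash
python3 - <<'E'
from h import *
t0=57.5
for s0 in (56,57.5,59): print(s0,tplane((317.5,351.6),-(113.5-s0)).round(2),tplane((317.9,269.1),-(66.6-s0)).round(2), "stem ctr",tplane((245+296/4,235+262/4),-(90-s0)).round(2))
p=np.array([624.7,-135.4,125.0]);C=Ro.from_rotvec([2.994,-.011,.946]).as_matrix()
print(((p-TIP)@U+116).round(2), C[:,2].round(4))
for s0 in (56,57.5,59):
  print((C@tplane((317.5,351.6),-(113.5-s0))+p).round(1),(C@tplane((317.9,269.1),-(66.6-s0))+p).round(1))
E
```

```text
56 [ -0.14   0.19 -57.5 ] [ -0.13  -2.83 -10.6 ] stem ctr [  0.3   -2.23 -34.  ]
57.5 [ -0.15   1.36 -56.  ] [-0.13 -2.11 -9.1 ] stem ctr [  0.3   -1.35 -32.5 ]
59 [ -0.15   2.52 -54.5 ] [-0.13 -1.39 -7.6 ] stem ctr [  0.31  -0.47 -31.  ]
58.3 [ 0.5746 -0.0037 -0.8185]
[ 591.5 -135.4  172. ] [ 618.5 -132.5  133.6]
[ 592.4 -136.5  170.7] [ 619.4 -133.3  132.4]
[ 593.2 -137.7  169.5] [ 620.2 -134.   131.1]
```

```bash
python3 - <<'E'
from h import *
t=np.linspace(0,2*np.pi,200)
for s0 in (56,57.5,59,60.5):
  for y in (-1,0,1):
    c=np.array([tproj([20*np.cos(a),y+20*np.sin(a),-(90-s0)]) for a in t]); i=np.array([tproj([17*np.cos(a),y+17*np.sin(a),-(90-s0)]) for a in t])
    ph=np.array([tproj(np.array([0,y,-(113.5-s0)])+4.5*np.array([np.cos(a)*np.cos(b),np.sin(a)*np.cos(b),np.sin(b)])) for a in t[::4] for b in np.linspace(-1.57,1.57,40)])
    z=lambda v,o:((v-o)*4).round(0)
    print(s0,y,"stem rows",z(c[:,1].min(),234.6),z(c[:,1].max(),234.6),"cols",z(c[:,0].min(),244.6),z(c[:,0].max(),244.6),"inner",z(i[:,1].min(),234.6),"tip bottom",z(ph[:,1].max(),234.6),"w",z(ph[:,0].min(),244.6),z(ph[:,0].max(),244.6))
E
```

```text
56 -1 stem rows 62.0 473.0 cols 63.0 525.0 inner 95.0 tip bottom 523.0 w 230.0 357.0
56 0 stem rows 73.0 483.0 cols 63.0 525.0 inner 106.0 tip bottom 535.0 w 230.0 357.0
56 1 stem rows 84.0 492.0 cols 64.0 524.0 inner 117.0 tip bottom 547.0 w 230.0 357.0
57.5 -1 stem rows 55.0 462.0 cols 66.0 523.0 inner 88.0 tip bottom 508.0 w 231.0 356.0
57.5 0 stem rows 66.0 472.0 cols 66.0 522.0 inner 99.0 tip bottom 520.0 w 231.0 356.0
57.5 1 stem rows 77.0 481.0 cols 67.0 522.0 inner 109.0 tip bottom 532.0 w 231.0 356.0
59 -1 stem rows 48.0 452.0 cols 68.0 520.0 inner 81.0 tip bottom 494.0 w 232.0 356.0
59 0 stem rows 59.0 461.0 cols 69.0 520.0 inner 91.0 tip bottom 506.0 w 232.0 355.0
59 1 stem rows 70.0 470.0 cols 69.0 519.0 inner 102.0 tip bottom 518.0 w 232.0 355.0
60.5 -1 stem rows 41.0 441.0 cols 71.0 517.0 inner 74.0 tip bottom 480.0 w 233.0 355.0
60.5 0 stem rows 52.0 450.0 cols 71.0 517.0 inner 84.0 tip bottom 492.0 w 233.0 355.0
60.5 1 stem rows 63.0 459.0 cols 72.0 517.0 inner 95.0 tip bottom 503.0 w 233.0 354.0
```

```bash
python3 - <<'E'
from h import *
import pickle
S,D,W=pickle.load(open("f7.pkl","rb"))
a=W["image"];cv2.imwrite("pics/w7z.png",cv2.resize(a[0:210,420:640,::-1],None,fx=2.8,fy=2.8))
E
```

```text
(no output)
```

View pics/w7z.png

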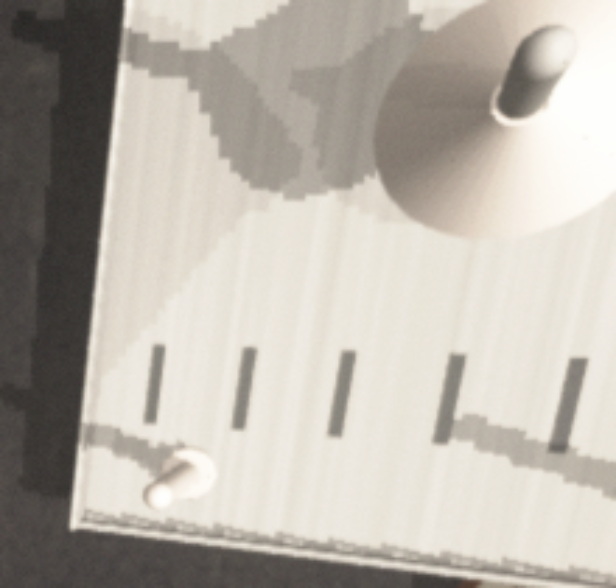

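```bash
python3 - <<'E'
from h import *
import pickle
S,D,W=pickle.load(open("f7.pkl","rb"))
c=lambda x,y:(420+x/2.8-.3,y/2.8-.3)
for z in (20,30):
    p=plane(W,c(125,0),z);q=plane(W,c(74,525),z);d=p-q;print(p,q,np.degrees(np.arctan2(-d[0],d[1])))
# slot lines lie level in plate: slots at (157,345)-(150,423)... far slots
for a,b in [((157,345),(150,423)),((250,348),(238,430)),((348,350),(335,436)),((457,353),(441,443)),((579,357),(559,450))]:
    for z in (50,):
        d=plane(W,c(*a),z)-plane(W,c(*b),z);print(np.degrees(np.arctan2(-d[0],d[1])).round(2))
# rod tip ray
o,d=ray(W,c(549,52));t=(169.5-o[2])/d[2];print("rod tip@z~169.7",o+d*t)
print(plane(W,c(509,100),132))
E
```

```text
[574.40335998 -87.38654629  20.        ] [ 573.12494856 -255.62831373   20.        ] -0.43536257546602913
[570.54345389 -89.92875988  30.        ] [ 569.30184952 -253.32663801   30.        ] -0.43536257546605256
1.02
-0.88
0.37
0.5
0.2
rod tip@z~169.7 [ 595.06526179 -134.20293416  169.5       ]
[ 617.61280677 -135.80807393  132.        ]
```

```bash
cat >> h.py <<'E'
U=np.array([-.5745,.0035,.8185]);U/=np.linalg.norm(U);Q=np.array([624.6,-135.7,124.9]);S0=58.
def ax(s): return Q+(s-S0)*U
RT=toolR(-U,[1,-.004,0])
E
python3 -m pendant '[[[0,0.05,-0.01,0,0,0,10],[0,0.11,-0.02,0,0,0,10],[0,0.17,-0.03,0,0,0,10],[0,0.23,-0.034,0,0,0,10],[0,0.29,-0.034,0,0,0,10],[0.01,0.35,-0.034,0,0.2,0,10],[0.02,0.41,-0.034,0,0.5,0,10],[0.031,0.46,-0.034,0,0.8,0,10],[0.031,0.5,-0.034,0,1,0,10],[0.031,0.5,-0.034,0,1,0,10],[0.031,0.5,-0.034,0,1,0,10]]]'
python3 - <<'E'
from h import *
go(ax(175),RT)
E
```

```text
clock: 14.05
tcp_pos: [499.0, -116.1, 248.5]
orientation: [-3.03, 0.003, -0.814]
ft_force: [-0.5, -0.3, -0.6]
width: 0.201
shift [0.0367 0.0193 0.0533] turn [-0.013  0.167 -0.001] now [ 499.  -116.1  248.5]
```

```bash
python3 -m pendant '[[[0.037,0.019,0,-0.013,0.167,0,10],[0.037,0.019,0.02,-0.013,0.167,0,10],[0.037,0.0193,0.05,-0.013,0.167,0,10],[0.037,0.0193,0.053,-0.013,0.167,0,10],[0.037,0.0193,0.053,-0.013,0.167,0,10]]]'
python3 - <<'E'
from h import *
go(ax(150),RT)
f=grab_frame("scene");cv2.imwrite("pics/s11.png",cv2.resize(f["image"][130:270,370:510,::-1],None,fx=4.2,fy=4.2))
f=grab_frame("side");cv2.imwrite("pics/d11.png",cv2.resize(f["image"][90:190,290:410,::-1],None,fx=5,fy=5))
E
```

```text
clock: 14.68
tcp_pos: [557.9, -134.0, 221.2]
orientation: [2.995, -0.003, 0.945]
ft_force: [0.3, 0.2, 0.1]
width: 0.201
shift [-0.0007  0.0013  0.0252] turn [-0.003  0.001  0.002] now [ 557.9 -134.   221.2]
```

View pics/s11.png

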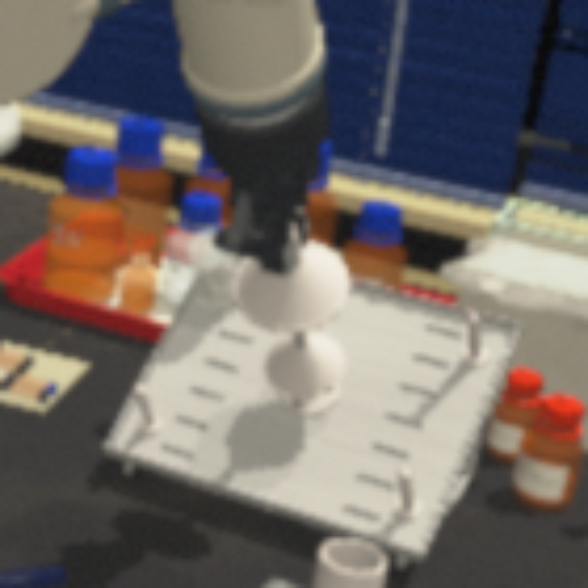

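View pics/d11.png

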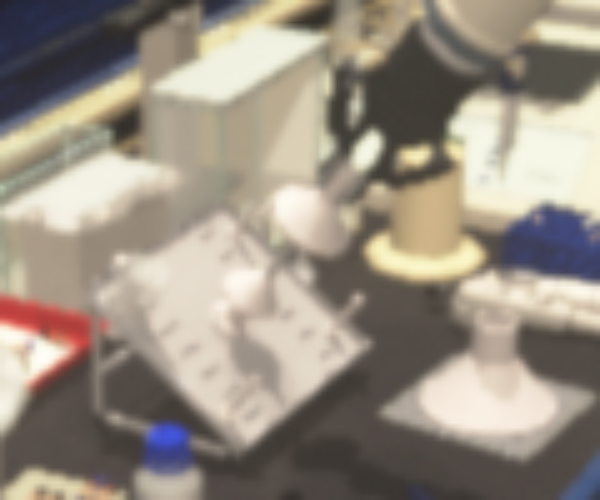

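```bash
python3 -m pendant '[[[-0.0007,0.0013,0.015,0,0,0,10],[-0.0007,0.0013,0.03,0,0,0,10],[-0.0007,0.0013,0.045,0,0,0,10],[-0.0007,0.0013,0.05,0,0,0,10],[-0.0007,0.0013,0.05,0,0,0,10]]]'
python3 - <<'E'
from h import *
go(ax(125),RT)
E
```

```text
clock: 15.4
tcp_pos: [586.1, -136.1, 180.5]
orientation: [2.993, -0.004, 0.946]
ft_force: [0.9, 0.1, 0.1]
width: 0.203
shift [-0.0004 -0.0007  0.0006] turn [-0.001 -0.001  0.001] now [ 586.1 -136.1  180.5]
```

Now the rod should start to enter the bore, so I'll go on in small steps.

```bash
python3 -m pendant '[[[-0.0003,-0.0003,0.007,0,0,0,10],[-0.0003,-0.0003,0.014,0,0,0,10],[-0.0003,-0.0003,0.016,0,0,0,10]]]'
python3 - <<'E'
from h import *
C=Ro.from_rotvec(arm.get_state()["orientation"]).as_matrix();print((C.T@arm.get_state()["ft_force"]).round(1));go(ax(70),RT)
E
```

```text
clock: 15.78
tcp_pos: [595.0, -135.8, 166.4]
orientation: [2.994, -0.004, 0.945]
ft_force: [-0.2, -0.3, -0.3]
width: 0.199
[-0.4  0.3  0.2]
shift [ 0.0004 -0.0002  0.039 ] turn [-0.002  0.001  0.001] now [ 595.  -135.8  166.4]
```

```bash
python3 -m pendant '[[[0.0004,-0.0002,0.01,0,0,0,10],[0.0004,-0.0002,0.02,0,0,0,10],[0.0004,-0.0002,0.03,0,0,0,10],[0.0004,-0.0002,0.034,0,0,0,10],[0.0004,-0.0002,0.034,0,0,0,10]]]'
python3 - <<'E'
from h import *
C=Ro.from_rotvec(arm.get_state()["orientation"]).as_matrix();print((C.T@arm.get_state()["ft_force"]).round(1));go(ax(70),RT)
f=grab_frame("wrist");cv2.imwrite("pics/w12.png",f["image"][:,:,::-1])
E
```

```text
clock: 16.4
tcp_pos: [614.8, -135.5, 138.2]
orientation: [2.995, -0.004, 0.944]
ft_force: [-1.0, 0.3, 0.6]
width: 0.201
[-0.5 -0.3 -1. ]
shift [0.0004 0.0001 0.0045] turn [-0.002  0.003  0.001] now [ 614.8 -135.5  138.2]
```

View pics/w12.png

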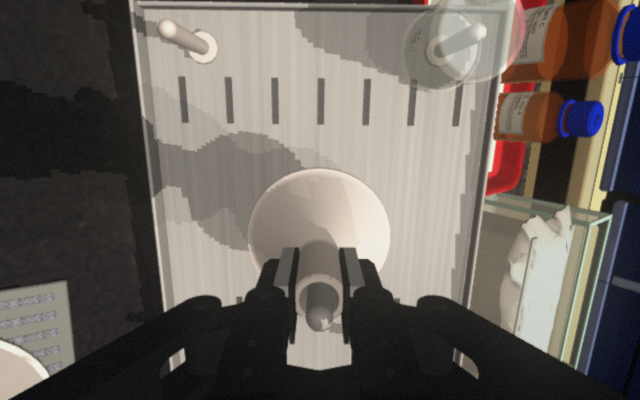

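The rod tip comes through the bore at (320,318), centred, with no side force. I'll push on to the seat.

```bash
python3 -m pendant '[[[0,0,0.003,0,0,0,10],[0,0,0.005,0,0,0,10],[0,0,0.006,0,0,0,10]]]'
python3 -m pendant '[[[0,0,0.002,0,0,0,10],[0,0,0.002,0,0,0,10]]]'
python3 - <<'E'
from h import *
C=Ro.from_rotvec(arm.get_state()["orientation"]).as_matrix();print((C.T@arm.get_state()["ft_force"]).round(1));go(ax(70),RT)
E
```

```text
clock: 16.82
tcp_pos: [618.0, -135.7, 134.9]
orientation: [2.994, -0.003, 0.944]
ft_force: [-14.3, 1.1, 9.6]
width: 0.202
clock: 17.08
tcp_pos: [618.3, -135.7, 134.9]
orientation: [2.994, -0.002, 0.942]
ft_force: [-17.8, 2.3, 11.9]
width: 0.2
[ -7.8  -2.2 -20. ]
shift [-0.0006 -0.0001 -0.0002] turn [-0.002  0.004  0.004] now [ 618.3 -135.7  134.9]
```

Contact came at TCP s = 70, exactly the expected home depth. I'll release and back off along the axis.

```bash
python3 -m pendant '[[[-0.0005,0,-0.001,0,0,0,10],[-0.0005,0,-0.001,0,0,0,60],[-0.0005,0,-0.001,0,0,0,60],[-0.0005,0,-0.001,0,0,0,60],[-0.0005,0,-0.001,0,0,0,60]]]'
python3 -m pendant '[[[0,0,-0.03,0,0,0,60],[0,0,-0.08,0,0,0,60],[0,0,-0.12,0,0,0,60],[0,0,-0.12,0,0,0,60]]]'
python3 - <<'E'
from h import *
import pickle
s=arm.get_state();W=grab_frame("wrist");pickle.dump((s,W),open("w13.pkl","wb"));cv2.imwrite("pics/w13.png",W["image"][:,:,::-1])
go([483,223,200],RD)
E
```

```text
clock: 17.7
tcp_pos: [617.3, -135.7, 135.2]
orientation: [2.995, -0.001, 0.942]
ft_force: [-0.8, 0.4, 0.1]
width: 0.703
clock: 18.2
tcp_pos: [549.0, -136.1, 238.9]
orientation: [2.988, -0.001, 0.952]
ft_force: [0.9, -0.1, -0.6]
width: 0.706
shift [-0.0744 -0.3588 -0.01  ] turn [ 0.008 -1.171 -0.002] now [ 548.8 -135.8  235.9]
```

View pics/w13.png

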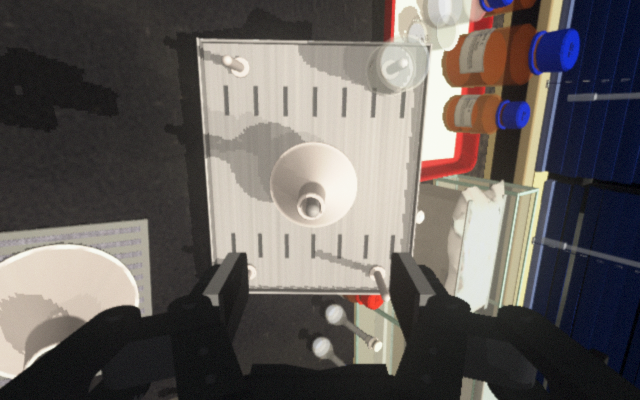

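The small funnel sits on the seat with the rod through its bore at (312,206). Next is the middle funnel.

```bash
python3 -m pendant '[[[-0.02,-0.05,-0.01,0,-0.2,0,60],[-0.04,-0.11,-0.02,0,-0.5,0,60],[-0.06,-0.17,-0.02,0,-0.8,0,60],[-0.0744,-0.23,-0.02,0,-1,0,60],[-0.0744,-0.29,-0.01,0,-1,0,60],[-0.0744,-0.359,-0.01,0,-1,0,60],[-0.0744,-0.359,-0.01,0,-1,0,60],[-0.0744,-0.359,-0.01,0,-1,0,60]]]'
python3 - <<'E'
from h import *
go([483,223,200],RD)
E
```

```text
clock: 19.25
tcp_pos: [482.8, 223.4, 198.2]
orientation: [3.133, -0.001, 0.137]
ft_force: [0.1, 0.2, -0.5]
width: 0.703
shift [ 0.0004  0.0004 -0.0017] turn [ 0.01  -0.166 -0.001] now [482.8 223.4 198.2]
```

```bash
python3 -m pendant '[[[0,0,-0.002,0.01,-0.166,0,60],[0,0,-0.002,0.01,-0.166,0,60],[0,0,-0.002,0.01,-0.166,0,60]]]'
python3 - <<'E'
from h import *
import pickle
s=arm.get_state();W=grab_frame("wrist");pickle.dump((s,W),open("w14.pkl","wb"));cv2.imwrite("pics/w14.png",W["image"][:,:,::-1])
print(s["tcp_pos"],s["orientation"])
E
```

```text
clock: 19.62
tcp_pos: [482.9, 222.2, 200.0]
orientation: [3.141, -0.004, 0.002]
ft_force: [0.5, 0.2, -0.1]
width: 0.7
[482.93185461 222.24271113 199.98920988] [ 3.14113762e+00 -3.80400509e-03  2.06273287e-03]
```

View pics/w14.png

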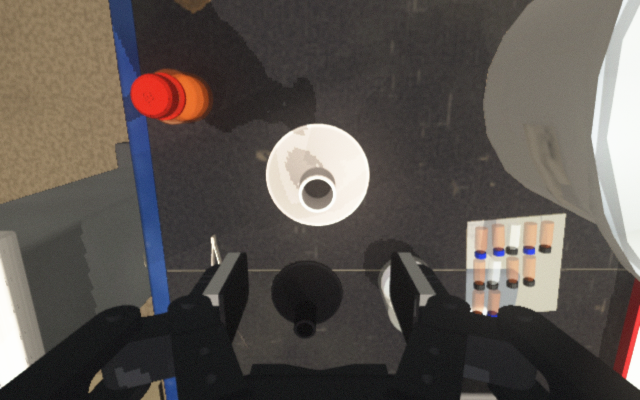

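```bash
python3 - <<'E'
from h import *
import pickle
s,W=pickle.load(open("w14.pkl","rb"))
p=plane(W,(317.6,193.5),75);q=plane(W,(318,174.5),0);print(p,q, tplane((317.6,193.5),125)+0,tplane((318,174.5),200))
go([p[0],(p[1]+q[1])/2,45],RD)
E
```

```text
[482.5229201  223.95365585  75.        ] [482.81353455 224.82893271   0.        ] [ -0.65406531  -1.68391011 125.        ] [ -0.48551727  -2.59428748 200.        ]
shift [-0.0004 -0.0019  0.1552] turn [ 0.    -0.003 -0.004] now [482.7 222.5 200.2]
```

```bash
python3 -m pendant '[[[-0.0004,-0.001,0.04,0,0,0,60],[-0.0004,-0.0018,0.09,0,0,0,60],[-0.0004,-0.0018,0.13,0,0,0,60],[-0.0004,-0.0018,0.15,0,0,0,60],[-0.0004,-0.0018,0.155,0,0,0,60],[-0.0004,-0.0018,0.155,0,0,0,60]]]'
python3 - <<'E'
from h import *
go([482.6,224.3,45],RD)
W=grab_frame("wrist");cv2.imwrite("pics/w15.png",W["image"][:,:,::-1])
E
```

```text
clock: 20.42
tcp_pos: [483.3, 224.5, 46.7]
orientation: [-3.141, 0.003, -0.006]
ft_force: [0.2, 0.1, 0.2]
width: 0.705
shift [-0.0007  0.0002  0.0017] turn [-0.001 -0.007 -0.004] now [483.3 224.5  46.7]
```

View pics/w15.png

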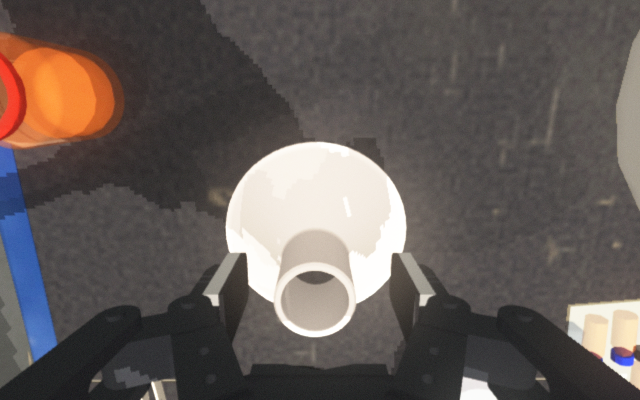

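```bash
python3 -m pendant '[[[-0.0014,0.0002,0.0017,0,0,0,60],[-0.0014,0.0002,0.0017,0,0,0,20],[-0.0014,0.0002,0.0017,0,0,0,20],[-0.0014,0.0002,0.0017,0,0,0,20],[-0.0014,0.0002,0.0017,0,0,0,20],[-0.0014,0.0002,0.0017,0,0,0,20]]]'
python3 -m pendant '[[[0,0,-0.03,0,0,0,20],[0,0,-0.09,0,0,0,20],[0,0,-0.15,0,0,0,20],[0,0,-0.2,0,0,0,20],[0,0,-0.2,0,0,0,20]]]'
python3 - <<'E'
from h import *
import pickle
s=arm.get_state();W=grab_frame("wrist");cv2.imwrite("pics/w16.png",W["image"][:,:,::-1])
print(tproj([0,0,-30]),tproj([0,0,45]))
go(ax(190),RT)
E
```

```text
clock: 21.22
tcp_pos: [482.7, 224.6, 46.2]
orientation: [-3.14, 0.003, -0.009]
ft_force: [1.7, -0.2, 5.1]
width: 0.32
clock: 21.85
tcp_pos: [482.6, 224.9, 251.0]
orientation: [-3.137, 0.003, -0.02]
ft_force: [0.4, 0.4, -1.3]
width: 0.322
[318.14251931 300.19937238] [318.34453348 230.07484164]
shift [0.0673 0.3597 0.0144] turn [-0.008  1.153  0.002] now [482.  224.6 247.6]
```

View pics/w16.png

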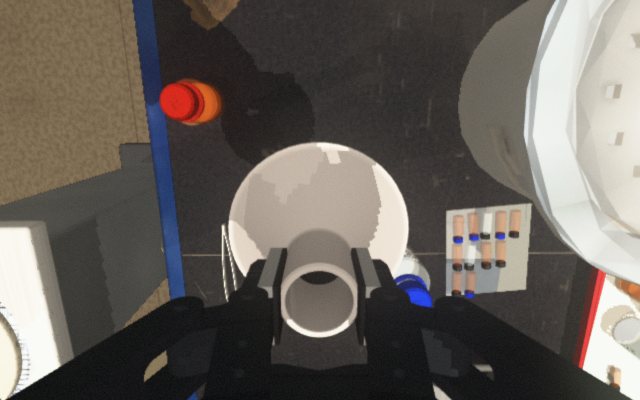

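```bash
python3 -m pendant '[[[0,0.05,-0.01,0,0,0,20],[0.01,0.11,-0.01,0,0.2,0,20],[0.02,0.17,-0.02,0,0.4,0,20],[0.02,0.23,-0.03,0,0.7,0,20],[0.02,0.29,-0.03,0,1,0,20],[0.02,0.34,-0.03,0,1,0,20],[0.02,0.36,-0.03,0,1,0,20],[0.02,0.36,-0.03,0,1,0,20]]]'
python3 - <<'E'
from h import *
go(ax(190),RT)
E
```

```text
clock: 22.9
tcp_pos: [500.2, -136.9, 273.5]
orientation: [-3.03, 0.01, -0.818]
ft_force: [0.0, 0.7, -0.8]
width: 0.319
shift [ 0.0216 -0.0018  0.0595] turn [-0.009  0.162 -0.008] now [ 500.2 -136.9  273.5]
```

```bash
python3 -m pendant '[[[0.0216,-0.0018,0.01,-0.009,0.162,-0.008,20],[0.0216,-0.0018,0.03,-0.009,0.162,-0.008,20],[0.0216,-0.0018,0.055,-0.009,0.162,-0.008,20],[0.0216,-0.0018,0.059,-0.009,0.162,-0.008,20],[0.0216,-0.0018,0.059,-0.009,0.162,-0.008,20]]]'
python3 - <<'E'
from h import *
go(ax(140),RT)
E
```

```text
clock: 23.52
tcp_pos: [548.5, -134.3, 232.6]
orientation: [2.995, -0.004, 0.944]
ft_force: [0.3, 0.0, -0.4]
width: 0.315
shift [0.0005 0.001  0.0499] turn [-0.002  0.003  0.001] now [ 548.5 -134.3  232.6]
```

```bash
python3 -m pendant '[[[0.0003,0.001,0.02,0,0.003,0,20],[0.0003,0.001,0.04,0,0.003,0,20],[0.0003,0.001,0.06,0,0.003,0,20],[0.0003,0.001,0.075,0,0.003,0,20],[0.0003,0.001,0.077,0,0.003,0,20],[0.0003,0.001,0.077,0,0.003,0,20]]]'
python3 - <<'E'
from h import *
C=Ro.from_rotvec(arm.get_state()["orientation"]).as_matrix();print((C.T@arm.get_state()["ft_force"]).round(1));go(ax(68),RT)
W=grab_frame("wrist");cv2.imwrite("pics/w17.png",W["image"][:,:,::-1])
E
```

```text
clock: 24.28
tcp_pos: [593.0, -135.5, 170.5]
orientation: [2.994, -0.004, 0.947]
ft_force: [-0.6, 0.3, -0.0]
width: 0.32
[-0.5 -0.3 -0.3]
shift [-0.0004  0.0001  0.0455] turn [-0.002 -0.002  0.001] now [ 593.  -135.5  170.5]
```

View pics/w17.png

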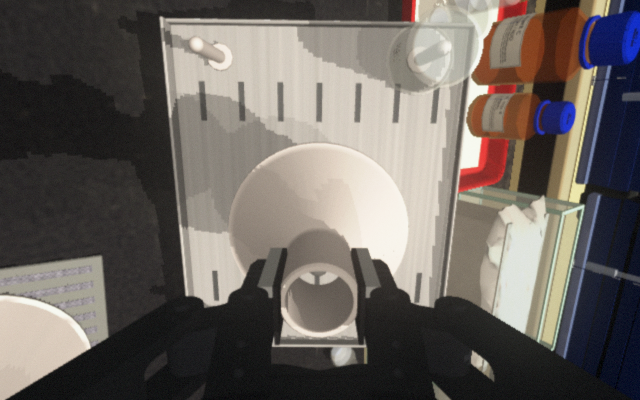

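```bash
python3 -m pendant '[[[-0.0003,0,0.008,0,0,0,20],[-0.0003,0,0.016,0,0,0,20],[-0.0003,0,0.02,0,0,0,20],[-0.0003,0,0.02,0,0,0,20]]]'
python3 - <<'E'
from h import *
C=Ro.from_rotvec(arm.get_state()["orientation"]).as_matrix();print((C.T@arm.get_state()["ft_force"]).round(1));go(ax(68),RT)
E
python3 -m pendant '[[[0,0,0.008,0,0,0,20],[0,0,0.016,0,0,0,20],[0,0,0.02,0,0,0,20],[0,0,0.02,0,0,0,20]]]'
python3 - <<'E'
from h import *
C=Ro.from_rotvec(arm.get_state()["orientation"]).as_matrix();print((C.T@arm.get_state()["ft_force"]).round(1));go(ax(68),RT)
W=grab_frame("wrist");cv2.imwrite("pics/w18.png",W["image"][:,:,::-1])
E
```

```text
clock: 24.82
tcp_pos: [604.2, -135.5, 153.5]
orientation: [2.994, -0.004, 0.946]
ft_force: [0.1, -1.6, -1.0]
width: 0.322
[-0.5  1.6  0.9]
shift [0.0003 0.0001 0.0251] turn [-0.003 -0.001  0.001] now [ 604.2 -135.5  153.5]
clock: 25.32
tcp_pos: [615.6, -135.4, 136.3]
orientation: [2.995, -0.004, 0.945]
ft_force: [-0.8, -0.3, 0.6]
width: 0.319
[-0.3  0.3 -0.9]
shift [0.0008 0.0003 0.0045] turn [-0.003  0.001  0.001] now [ 615.6 -135.4  136.3]
```

View pics/w18.png

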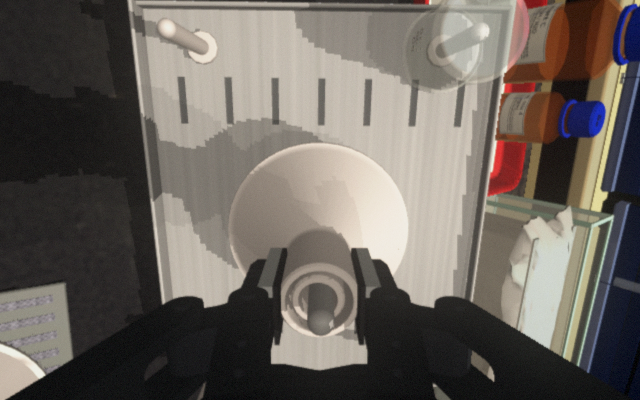

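The small stem is inside the middle bore, concentric at (318,300). I'll push it home.

```bash
python3 -m pendant '[[[0,0,0.003,0,0,0,20],[0,0,0.005,0,0,0,20],[0,0,0.005,0,0,0,20]]]'
python3 -m pendant '[[[0,0,0.003,0,0,0,20],[0,0,0.003,0,0,0,20]]]'
python3 - <<'E'
from h import *
C=Ro.from_rotvec(arm.get_state()["orientation"]).as_matrix();print((C.T@arm.get_state()["ft_force"]).round(1));go(ax(69),RT)
E
```

```text
clock: 25.75
tcp_pos: [618.5, -135.5, 134.1]
orientation: [2.994, -0.003, 0.947]
ft_force: [-7.0, 0.1, 6.3]
width: 0.318
clock: 26.0
tcp_pos: [619.3, -135.7, 133.9]
orientation: [2.994, -0.001, 0.945]
ft_force: [-21.3, 1.4, 13.8]
width: 0.321
[ -9.5  -1.3 -23.5]
shift [-0.0009 -0.     -0.0006] turn [-0.002  0.001  0.004] now [ 619.3 -135.7  133.9]
```

```bash
python3 -m pendant '[[[-0.001,0,-0.001,0,0,0,20],[-0.001,0,-0.001,0,0,0,70],[-0.001,0,-0.001,0,0,0,70],[-0.001,0,-0.001,0,0,0,70],[-0.001,0,-0.001,0,0,0,70]]]'
python3 -m pendant '[[[0,0,-0.03,0,0,0,85],[0,0,-0.08,0,0,0,85],[0,0,-0.12,0,0,0,85],[0,0,-0.12,0,0,0,85]]]'
python3 - <<'E'
from h import *
W=grab_frame("wrist");cv2.imwrite("pics/w19.png",W["image"][:,:,::-1])
go([440,-240,200],RD)
E
```

```text
clock: 26.62
tcp_pos: [618.0, -135.7, 134.0]
orientation: [2.994, -0.001, 0.945]
ft_force: [-0.1, -0.4, 0.5]
width: 0.824
clock: 27.12
tcp_pos: [549.5, -136.0, 237.5]
orientation: [2.987, -0.001, 0.955]
ft_force: [0.5, -0.4, -0.3]
width: 0.993
shift [-0.1093  0.1043 -0.0345] turn [ 0.008 -1.175 -0.002] now [ 549.4 -135.8  234.5]
```

View pics/w19.png

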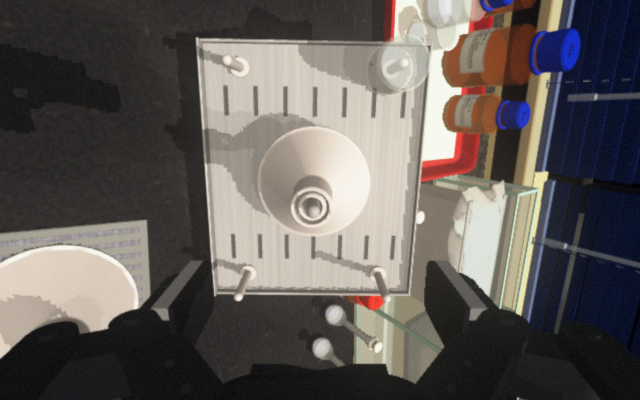

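The middle funnel is nested over the small one, with their stem rings concentric at (312,206). Next I'll fetch the large one from the mat.

```bash
python3 -m pendant '[[[-0.03,0.03,-0.03,0,-0.3,0,85],[-0.07,0.06,-0.04,0,-0.6,0,85],[-0.1,0.1,-0.04,0,-0.9,0,85],[-0.109,0.104,-0.034,0,-1,0,85],[-0.109,0.104,-0.034,0,-1,0,85]]]'
python3 -m pendant '[[[0,0,0,0,-0.17,0,85],[0,0,0,0,-0.17,0,85],[0,0,0,0,-0.17,0,85]]]'
python3 - <<'E'
from h import *
import pickle
s=arm.get_state();W=grab_frame("wrist");pickle.dump((s,W),open("w20.pkl","wb"));cv2.imwrite("pics/w20.png",W["image"][:,:,::-1])
print(s["tcp_pos"])
E
```

```text
clock: 27.8
tcp_pos: [440.7, -238.9, 196.7]
orientation: [3.138, -0.003, 0.138]
ft_force: [0.4, 0.1, 0.1]
width: 0.995
clock: 28.18
tcp_pos: [441.0, -238.2, 197.0]
orientation: [3.141, -0.001, 0.002]
ft_force: [0.5, -0.4, 0.2]
width: 0.996
[ 441.03149412 -238.20482279  196.97308421]
```

View pics/w20.png

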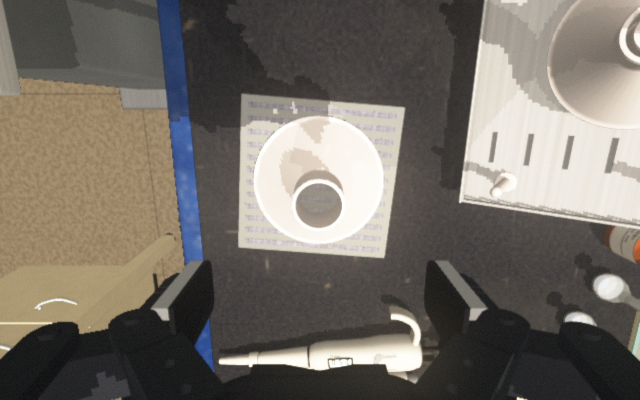

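```bash
python3 - <<'E'
from h import *
import pickle
s,W=pickle.load(open("w20.pkl","rb"))
p=plane(W,(318.5,204),89);q=plane(W,(319,180),3);print(p,q,tplane((318.5,204),108),tplane((319,180),194))
go([p[0],(p[1]+q[1])/2,57.5],RD)
E
```

```text
[ 441.34245121 -240.23504888   89.        ] [ 441.92449144 -239.8234238     3.        ] [5.25594877e-02 2.10190177e+00 1.08000000e+02] [  0.48807137   1.66032414 194.        ]
shift [0.0003 0.0015 0.1397] turn [ 0.001 -0.003 -0.002] now [ 440.9 -238.4  197.2]
```

```bash
python3 -m pendant '[[[0.0003,0.001,0.04,0,0,0,85],[0.0003,0.0018,0.08,0,0,0,85],[0.0003,0.0018,0.115,0,0,0,85],[0.0003,0.0018,0.135,0,0,0,85],[0.0003,0.0018,0.14,0,0,0,85],[0.0003,0.0018,0.14,0,0,0,85]]]'
python3 - <<'E'
from h import *
go([441,-240.1,57.5],RD)
W=grab_frame("wrist");cv2.imwrite("pics/w21.png",W["image"][:,:,::-1])
E
```

```text
clock: 28.98
tcp_pos: [441.8, -240.6, 58.3]
orientation: [3.14, -0.002, 0.005]
ft_force: [0.2, -0.4, 0.2]
width: 0.999
shift [-0.0008 -0.0005  0.0008] turn [ 0.003 -0.006 -0.002] now [ 441.8 -240.6   58.3]
```

View pics/w21.png

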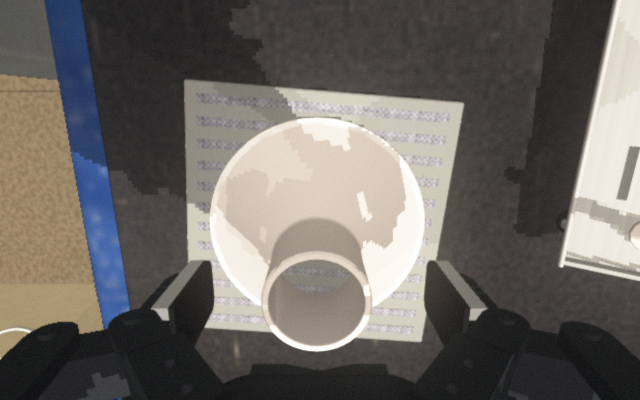

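```bash
python3 -m pendant '[[[-0.0008,-0.0003,0.0005,0,0,0,85],[-0.0008,-0.0003,0.0005,0,0,0,30],[-0.0008,-0.0003,0.0005,0,0,0,30],[-0.0008,-0.0003,0.0005,0,0,0,30],[-0.0008,-0.0003,0.0005,0,0,0,30],[-0.0008,-0.0003,0.0005,0,0,0,30]]]'
python3 -m pendant '[[[0,0,-0.03,0,0,0,30],[0,0,-0.09,0,0,0,30],[0,0,-0.15,0,0,0,30],[0,0,-0.2,0,0,0,30],[0,0,-0.2,0,0,0,30]]]'
python3 - <<'E'
from h import *
go(ax(205),RT)
W=grab_frame("wrist");cv2.imwrite("pics/w22.png",W["image"][:,:,::-1])
E
```

```text
clock: 29.78
tcp_pos: [441.5, -240.6, 58.6]
orientation: [3.139, -0.002, 0.007]
ft_force: [0.5, -0.5, 1.8]
width: 0.422
clock: 30.4
tcp_pos: [441.8, -240.9, 263.8]
orientation: [3.135, -0.001, 0.018]
ft_force: [-0.2, 0.1, -1.3]
width: 0.42
shift [ 0.0981 -0.1059  0.019 ] turn [0.008 1.147 0.009] now [ 441.8 -240.9  263.8]
```

View pics/w22.png

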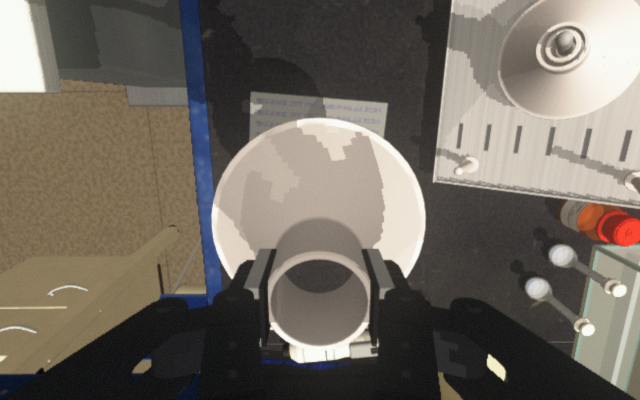

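```bash
python3 -m pendant '[[[0.01,-0.03,-0.02,0,0.3,0,30],[0.03,-0.06,-0.02,0,0.6,0,30],[0.05,-0.09,-0.02,0,0.9,0,30],[0.07,-0.106,-0.02,0,1,0.009,30],[0.07,-0.106,-0.02,0,1,0.009,30]]]'
python3 - <<'E'
from h import *
go(ax(205),RT)
E
```

```text
clock: 31.08
tcp_pos: [510.5, -133.2, 277.3]
orientation: [3.031, -0.005, 0.818]
ft_force: [0.5, -0.2, -0.1]
width: 0.423
shift [0.0095 0.0018 0.0426] turn [-0.001  0.162  0.   ] now [ 510.5 -133.2  277.3]
```

```bash
python3 -m pendant '[[[0.0095,0.0018,0.01,0,0.162,0,30],[0.0095,0.0018,0.03,0,0.162,0,30],[0.0095,0.0018,0.042,0,0.162,0,30],[0.0095,0.0018,0.042,0,0.162,0,30]]]'
python3 - <<'E'
from h import *
go(ax(130),RT)
E
```

```text
clock: 31.58
tcp_pos: [539.5, -135.3, 243.5]
orientation: [2.997, -0.006, 0.94]
ft_force: [0.1, -0.1, -1.6]
width: 0.42
shift [ 0.0018 -0.      0.074 ] turn [-0.003  0.008 -0.001] now [ 539.5 -135.3  243.5]
```

```bash
python3 -m pendant '[[[0.001,0,0.02,0,0.008,0,30],[0.001,0,0.045,0,0.008,0,30],[0.001,0,0.065,0,0.008,0,30],[0.001,0,0.08,0,0.008,0,30],[0.001,0,0.08,0,0.008,0,30],[0.001,0,0.08,0,0.008,0,30]]]'
python3 - <<'E'
from h import *
C=Ro.from_rotvec(arm.get_state()["orientation"]).as_matrix();print((C.T@arm.get_state()["ft_force"]).round(1));go(ax(68.6),RT)
W=grab_frame("wrist");cv2.imwrite("pics/w23.png",W["image"][:,:,::-1])
E
```

```text
clock: 32.33
tcp_pos: [586.2, -135.7, 179.6]
orientation: [2.994, -0.005, 0.948]
ft_force: [-0.4, -0.8, 0.5]
width: 0.423
[-0.   0.8 -0.6]
shift [-0.     -0.0002  0.0562] turn [-0.002 -0.002 -0.001] now [ 586.2 -135.7  179.6]
```

View pics/w23.png

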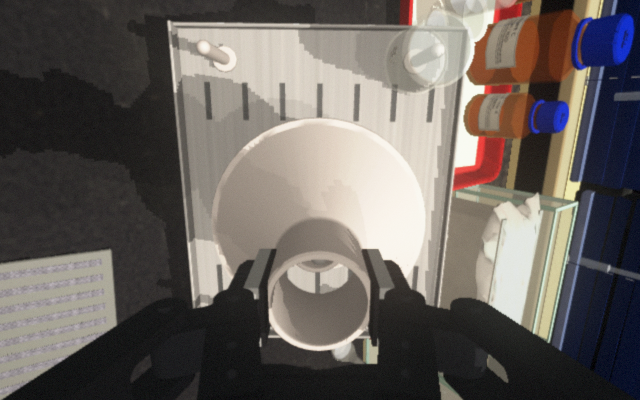

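```bash
python3 -m pendant '[[[0,0,0.01,0,0,0,30],[0,0,0.02,0,0,0,30],[0,0,0.025,0,0,0,30],[0,0,0.025,0,0,0,30]]]'
python3 - <<'E'
from h import *
C=Ro.from_rotvec(arm.get_state()["orientation"]).as_matrix();print((C.T@arm.get_state()["ft_force"]).round(1));go(ax(68.6),RT)
E
python3 -m pendant '[[[0,0,0.01,0,0,0,30],[0,0,0.02,0,0,0,30],[0,0,0.026,0,0,0,30],[0,0,0.026,0,0,0,30]]]'
python3 - <<'E'
from h import *
C=Ro.from_rotvec(arm.get_state()["orientation"]).as_matrix();print((C.T@arm.get_state()["ft_force"]).round(1));go(ax(68.6),RT)
W=grab_frame("wrist");cv2.imwrite("pics/w24.png",W["image"][:,:,::-1])
E
```

```text
clock: 32.88
tcp_pos: [600.5, -135.6, 158.3]
orientation: [2.995, -0.005, 0.946]
ft_force: [0.7, -0.0, -0.5]
width: 0.42
[0.3 0.  0.8]
shift [0.0006 0.     0.0306] turn [-0.003 -0.    -0.001] now [ 600.5 -135.6  158.3]
clock: 33.38
tcp_pos: [615.3, -135.4, 135.9]
orientation: [2.996, -0.005, 0.944]
ft_force: [0.5, 0.5, 0.4]
width: 0.424
[ 0.7 -0.5  0. ]
shift [0.0013 0.0002 0.0038] turn [-0.004  0.002 -0.001] now [ 615.3 -135.4  135.9]
```

View pics/w24.png

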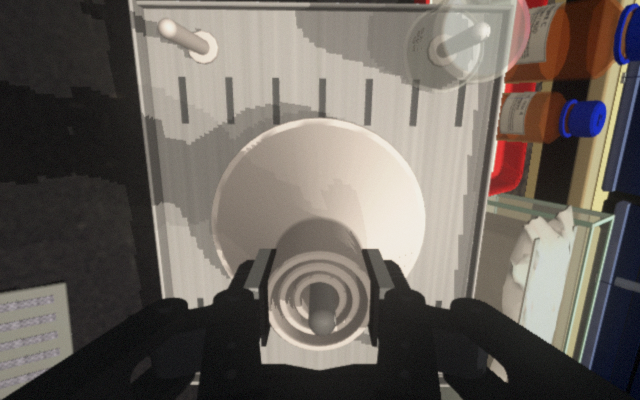

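The three stem rings are concentric. I'll press the large funnel home.

```bash
python3 -m pendant '[[[0,0,0.003,0,0,0,30],[0,0,0.005,0,0,0,30],[0,0,0.005,0,0,0,30]]]'
python3 -m pendant '[[[0,0,0.003,0,0,0,30],[0,0,0.003,0,0,0,30]]]'
python3 - <<'E'
from h import *
C=Ro.from_rotvec(arm.get_state()["orientation"]).as_matrix();print((C.T@arm.get_state()["ft_force"]).round(1));go(ax(68.6),RT)
E
```

```text
clock: 33.8
tcp_pos: [618.5, -135.7, 133.4]
orientation: [2.994, -0.005, 0.947]
ft_force: [-3.2, 1.0, 2.9]
width: 0.424
clock: 34.05
tcp_pos: [619.8, -135.8, 132.9]
orientation: [2.994, -0.004, 0.947]
ft_force: [-16.1, 1.2, 11.2]
width: 0.426
[ -6.7  -1.2 -18.5]
shift [-0.0007 -0.0001 -0.0013] turn [-0.002 -0.001  0.001] now [ 619.8 -135.8  132.9]
```

```bash
python3 -m pendant '[[[-0.001,0,-0.001,0,0,0,30],[-0.001,0,-0.001,0,0,0,85],[-0.001,0,-0.001,0,0,0,85],[-0.001,0,-0.001,0,0,0,85],[-0.001,0,-0.001,0,0,0,85],[-0.001,0,-0.001,0,0,0,85]]]'
python3 -m pendant '[[[0,0,-0.03,0,0,0,85],[0,0,-0.08,0,0,0,85],[0,0,-0.12,0,0,0,85],[0,0,-0.14,0,0,0,85],[0,0,-0.14,0,0,0,85]]]'
python3 - <<'E'
from h import *
import pickle
s=arm.get_state();W=grab_frame("wrist");S=grab_frame("scene");D=grab_frame("side");pickle.dump((s,W,S,D),open("w25.pkl","wb"))
cv2.imwrite("pics/w25.png",W["image"][:,:,::-1]);cv2.imwrite("pics/w25z.png",cv2.resize(W["image"][110:260,230:400,::-1],None,fx=4,fy=4,interpolation=cv2.INTER_CUBIC))
cv2.imwrite("pics/s25.png",cv2.resize(S["image"][140:340,230:530,::-1],None,fx=2.6,fy=2.6));cv2.imwrite("pics/d25.png",cv2.resize(D["image"][100:350,130:450,::-1],None,fx=2.4,fy=2.4))
E
```

```text
clock: 34.8
tcp_pos: [618.4, -135.8, 133.0]
orientation: [2.994, -0.004, 0.947]
ft_force: [0.1, -0.4, 0.2]
width: 0.994
clock: 35.42
tcp_pos: [538.1, -135.9, 250.3]
orientation: [2.99, -0.004, 0.952]
ft_force: [0.9, -0.3, 0.2]
width: 1.0
```

View pics/w25.png

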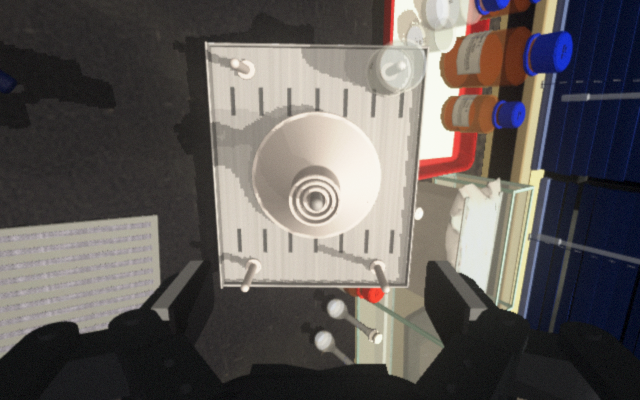

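View pics/w25z.png

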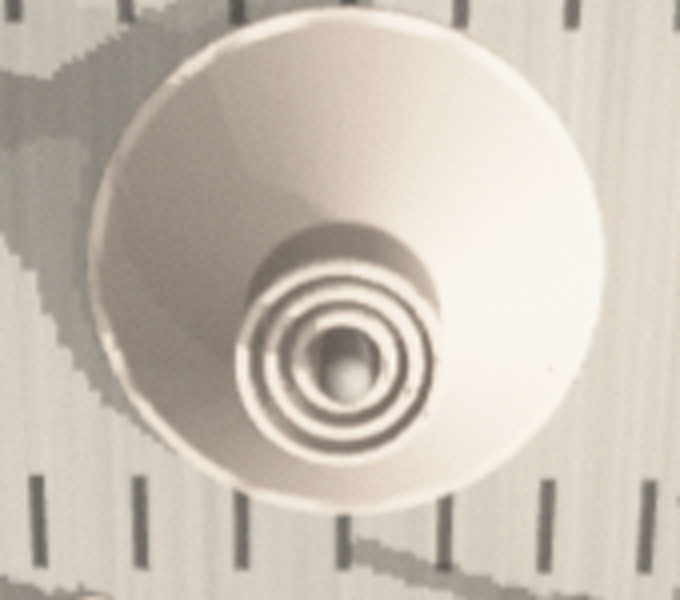

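View pics/s25.png

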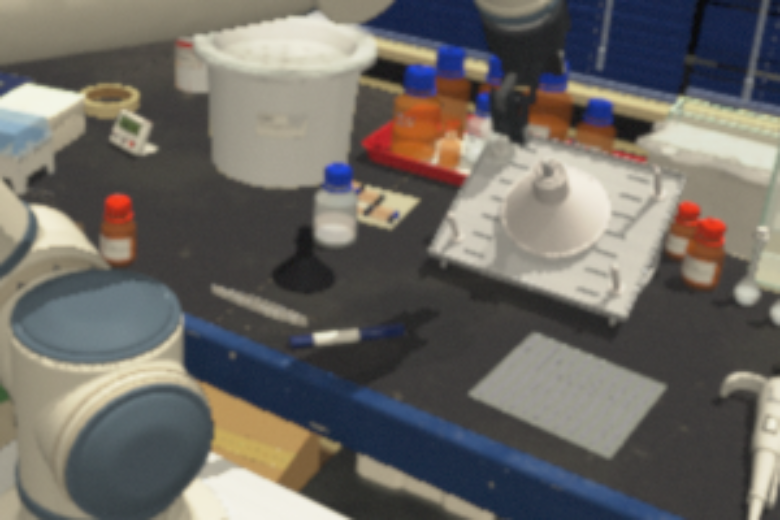

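View pics/d25.png

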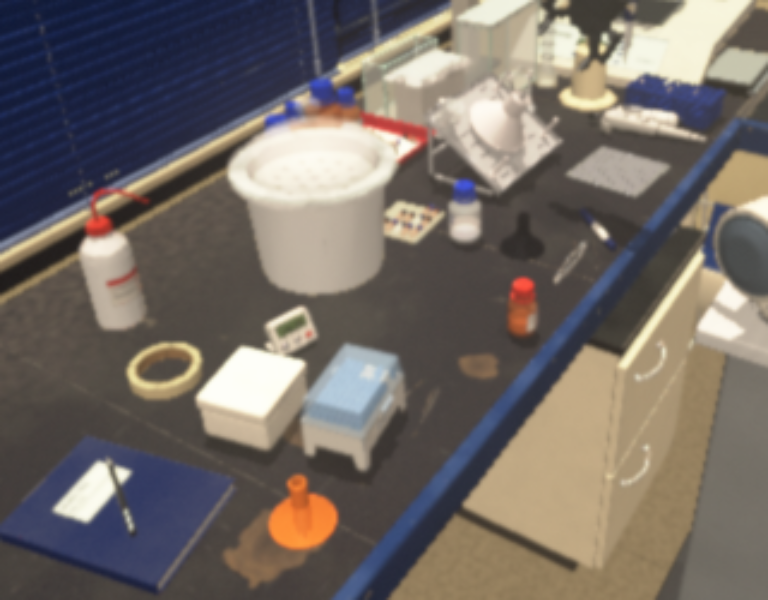

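The three stem rings are concentric and level around the rod at about (316,200). The mat is empty and nothing else has moved. The gripper is clear, so I'll hand in the job.

```bash
python3 -c "
from plant import sign_off
print(sign_off())"
```

```text
the job is handed in; nothing more can be done
None
```

All three white funnels are nested on the long peg: small first, middle over it, large over both. I handed the job in at about 35.5 s of the 72 s allowed.

I first lifted the large funnel off the peg and stood it mouth-down on the grey mat. I then seated the small and middle funnels and put the large one back over them, releasing each only after it came up against the one below.

- **Depth:** each funnel stopped at about its home depth, by the tool's depth along the peg. The small one was on its expected value, the middle within about 0.5 mm and the large within about 1.5 mm.
- **Force:** the push at contact was about 20–25 N measured at the wrist, with up to about 10 N of it sideways. The sideways part dropped to zero on release.
- **Last pictures:** the three stem ends are concentric and level around the rod, the mat is empty, and the gripper is clear of everything. The other bench items look unmoved.
- **Disagreement between measurements:** camera estimates of the peg's position differed by about 2 mm between views. I corrected this using the view between the fingers, and the funnels slid on with no side load before the seat.

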